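# Scoop wedding sweets into the red favour box

### The job

Using the red scoop, carry at least four of the six wrapped sweets from the white sloping tub to the red favour box and tip them in, never touching a sweet with the gripper's fingers. Any other sweets stay in the tub (or join the rest in the red box), with none left in the white box or on the counter. Then stand the scoop back in the middle of its marble disc, without disturbing the things around.

Things in the scene. Friction and masses are not known exactly. Their poses are not given: they have to be found in the camera images.
- scoop_grip (a point): Red plastic scoop, 0.1 kg. Point on its handle's centre line, 82 mm above the scoop's underside, best grip. Axes: x level towards the open mouth, y left, z up when it stands level. The handle is a flat-sided bar 14 mm wide (y) by 20 mm that rises from the pan's back wall leaning backwards 30 degrees from vertical: 60 mm of it below this point, 20 mm above. It stands by itself.
- scoop_bowl (a point): Middle of the scoop's pan, 15 mm above its flat underside, 70.5 mm ahead of scoop_grip; same axes. Pan: back wall 40 mm behind this point, 34 mm high; sides 32 mm high, 16 mm over the front third; 86 mm wide outside, 80 mm inside; floor 2.5 mm thick. A loaded scoop is nose-heavy: grip the handle hard (about 50 N).
- scoop_lip (a point): Middle of the scoop's straight front lip, on its underside, 110.5 mm ahead of scoop_grip and 82 mm below it; same axes. The lip is 1.8 mm thick and 86 mm wide; the side walls end 9 mm behind it.
- disc: Round white marble disc on which the scoop stands, 124 mm across, 8 mm thick; fixed. Origin at the centre of its underside, on the table.
- tub: White open sweets tub, fixed, tilted: its floor falls straight along +x at 28 degrees to the table. Origin on the table, z up, y left. Floor 164 mm long down the slope, 98 mm wide inside (y within +-49 mm), 85 mm above the table at its high near end, 8 mm at its low far end. Square to the floor the side walls are 42 mm high (80 mm over the last 44 mm), the near wall 22 mm; all 4 mm thick.
- tub_foot (a point): Middle of the line at the low far end where the tub's floor meets its far wall, 70 mm along the tub's x from its origin, 8 mm above the table. Axes as the tub's. The far wall leans outward 43 degrees from vertical (105 degrees to the floor), is 85 mm long and ends about 70 mm above the table. The sweets lie here, within about 70 mm up the slope from this line, two or three rows deep.
- red_box: Open red favour box with gold stripes, fixed, 112 x 112 mm and 60 mm high, walls and floor 4 mm. Origin at the centre of its underside, on the table; z up.
- white_box: Open white favour box with gold stripes, of the same size; fixed; not to be used. It may stand on either side of the red one.
- sweet0_center (a point): Centre of a twist-wrapped hard sweet (red foil), a smooth ball 22 mm thick, 40 mm long over its twisted ends (along its y), 12 g, slippery; lies in the tub.
- sweet1_center (a point): Centre of a twist-wrapped hard sweet (gold foil), a smooth ball 22 mm thick, 40 mm long over its twisted ends (along its y), 12 g, slippery; lies in the tub.
- sweet2_center (a point): Centre of a twist-wrapped hard sweet (red foil), a smooth ball 22 mm thick, 40 mm long over its twisted ends (along its y), 12 g, slippery; lies in the tub.
- sweet3_center (a point): Centre of a twist-wrapped hard sweet (gold foil), a smooth ball 22 mm thick, 40 mm long over its twisted ends (along its y), 12 g, slippery; lies in the tub.
- sweet4_center (a point): Centre of a twist-wrapped hard sweet (red foil), a smooth ball 22 mm thick, 40 mm long over its twisted ends (along its y), 12 g, slippery; lies in the tub.
- sweet5_center (a point): Centre of a twist-wrapped hard sweet (gold foil), a smooth ball 22 mm thick, 40 mm long over its twisted ends (along its y), 12 g, slippery; lies in the tub.
- ribbon_spool: Bystander, loose: small spool of gold ribbon, 60 mm wide, 36 mm high. Origin at the centre of its underside.
- tin: Bystander, loose: round wine-red tin, 60 mm wide, 55 mm high. Origin at the centre of its underside.
- mug: Bystander, loose: white mug, 76 mm wide, 85 mm high. Origin at the centre of its underside.
- jar: Bystander, loose: glass jar with a gold cap, 60 mm wide, 80 mm high. Origin at the centre of its underside.
- lantern: Bystander, loose: little red lantern with gold ends, 72 mm wide, 68 mm high. Origin at the centre of its underside.
- stapler: Bystander, loose: black and wine-red stapler, 120 x 40 mm, 44 mm high. Origin at the centre of its underside.
Things that resemble listed ones, but are neither listed nor needed, are in the scene too. What is shaped like the part that bears scoop_grip but blue is not meant. There is more than one size of the disc; the job needs the smaller.

How it is judged:
On the way, in this order (a step that is already met when the one before it is completed fails the run):
1. at least one sweet is carried in the scoop, clear of the tub (((height (world z) of sweet0_center above 0.09 m and distance between sweet0_center and scoop_bowl below 0.065 m) or (height (world z) of sweet1_center above 0.09 m and distance between sweet1_center and scoop_bowl below 0.065 m) or (height (world z) of sweet2_center above 0.09 m and distance between sweet2_center and scoop_bowl below 0.065 m) or (height (world z) of sweet3_center above 0.09 m and distance between sweet3_center and scoop_bowl below 0.065 m) or (height (world z) of sweet4_center above 0.09 m and distance between sweet4_center and scoop_bowl below 0.065 m) or (height (world z) of sweet5_center above 0.09 m and distance between sweet5_center and scoop_bowl below 0.065 m))), for 0.2 s.
2. at least four sweets are in the red box ((((horizontal distance between sweet0_center and red_box below 0.064 m and height (world z) of sweet0_center below 0.058 m) and (horizontal distance between sweet1_center and red_box below 0.064 m and height (world z) of sweet1_center below 0.058 m) and (horizontal distance between sweet2_center and red_box below 0.064 m and height (world z) of sweet2_center below 0.058 m) and (horizontal distance between sweet3_center and red_box below 0.064 m and height (world z) of sweet3_center below 0.058 m)) or ((horizontal distance between sweet0_center and red_box below 0.064 m and height (world z) of sweet0_center below 0.058 m) and (horizontal distance between sweet1_center and red_box below 0.064 m and height (world z) of sweet1_center below 0.058 m) and (horizontal distance between sweet2_center and red_box below 0.064 m and height (world z) of sweet2_center below 0.058 m) and (horizontal distance between sweet4_center and red_box below 0.064 m and height (world z) of sweet4_center below 0.058 m)) or ((horizontal distance between sweet0_center and red_box below 0.064 m and height (world z) of sweet0_center below 0.058 m) and (horizontal distance between sweet1_center and red_box below 0.064 m and height (world z) of sweet1_center below 0.058 m) and (horizontal distance between sweet2_center and red_box below 0.064 m and height (world z) of sweet2_center below 0.058 m) and (horizontal distance between sweet5_center and red_box below 0.064 m and height (world z) of sweet5_center below 0.058 m)) or ((horizontal distance between sweet0_center and red_box below 0.064 m and height (world z) of sweet0_center below 0.058 m) and (horizontal distance between sweet1_center and red_box below 0.064 m and height (world z) of sweet1_center below 0.058 m) and (horizontal distance between sweet3_center and red_box below 0.064 m and height (world z) of sweet3_center below 0.058 m) and (horizontal distance between sweet4_center and red_box below 0.064 m and height (world z) of sweet4_center below 0.058 m)) or ((horizontal distance between sweet0_center and red_box below 0.064 m and height (world z) of sweet0_center below 0.058 m) and (horizontal distance between sweet1_center and red_box below 0.064 m and height (world z) of sweet1_center below 0.058 m) and (horizontal distance between sweet3_center and red_box below 0.064 m and height (world z) of sweet3_center below 0.058 m) and (horizontal distance between sweet5_center and red_box below 0.064 m and height (world z) of sweet5_center below 0.058 m)) or ((horizontal distance between sweet0_center and red_box below 0.064 m and height (world z) of sweet0_center below 0.058 m) and (horizontal distance between sweet1_center and red_box below 0.064 m and height (world z) of sweet1_center below 0.058 m) and (horizontal distance between sweet4_center and red_box below 0.064 m and height (world z) of sweet4_center below 0.058 m) and (horizontal distance between sweet5_center and red_box below 0.064 m and height (world z) of sweet5_center below 0.058 m)) or ((horizontal distance between sweet0_center and red_box below 0.064 m and height (world z) of sweet0_center below 0.058 m) and (horizontal distance between sweet2_center and red_box below 0.064 m and height (world z) of sweet2_center below 0.058 m) and (horizontal distance between sweet3_center and red_box below 0.064 m and height (world z) of sweet3_center below 0.058 m) and (horizontal distance between sweet4_center and red_box below 0.064 m and height (world z) of sweet4_center below 0.058 m)) or ((horizontal distance between sweet0_center and red_box below 0.064 m and height (world z) of sweet0_center below 0.058 m) and (horizontal distance between sweet2_center and red_box below 0.064 m and height (world z) of sweet2_center below 0.058 m) and (horizontal distance between sweet3_center and red_box below 0.064 m and height (world z) of sweet3_center below 0.058 m) and (horizontal distance between sweet5_center and red_box below 0.064 m and height (world z) of sweet5_center below 0.058 m)) or ((horizontal distance between sweet0_center and red_box below 0.064 m and height (world z) of sweet0_center below 0.058 m) and (horizontal distance between sweet2_center and red_box below 0.064 m and height (world z) of sweet2_center below 0.058 m) and (horizontal distance between sweet4_center and red_box below 0.064 m and height (world z) of sweet4_center below 0.058 m) and (horizontal distance between sweet5_center and red_box below 0.064 m and height (world z) of sweet5_center below 0.058 m)) or ((horizontal distance between sweet0_center and red_box below 0.064 m and height (world z) of sweet0_center below 0.058 m) and (horizontal distance between sweet3_center and red_box below 0.064 m and height (world z) of sweet3_center below 0.058 m) and (horizontal distance between sweet4_center and red_box below 0.064 m and height (world z) of sweet4_center below 0.058 m) and (horizontal distance between sweet5_center and red_box below 0.064 m and height (world z) of sweet5_center below 0.058 m)) or ((horizontal distance between sweet1_center and red_box below 0.064 m and height (world z) of sweet1_center below 0.058 m) and (horizontal distance between sweet2_center and red_box below 0.064 m and height (world z) of sweet2_center below 0.058 m) and (horizontal distance between sweet3_center and red_box below 0.064 m and height (world z) of sweet3_center below 0.058 m) and (horizontal distance between sweet4_center and red_box below 0.064 m and height (world z) of sweet4_center below 0.058 m)) or ((horizontal distance between sweet1_center and red_box below 0.064 m and height (world z) of sweet1_center below 0.058 m) and (horizontal distance between sweet2_center and red_box below 0.064 m and height (world z) of sweet2_center below 0.058 m) and (horizontal distance between sweet3_center and red_box below 0.064 m and height (world z) of sweet3_center below 0.058 m) and (horizontal distance between sweet5_center and red_box below 0.064 m and height (world z) of sweet5_center below 0.058 m)) or ((horizontal distance between sweet1_center and red_box below 0.064 m and height (world z) of sweet1_center below 0.058 m) and (horizontal distance between sweet2_center and red_box below 0.064 m and height (world z) of sweet2_center below 0.058 m) and (horizontal distance between sweet4_center and red_box below 0.064 m and height (world z) of sweet4_center below 0.058 m) and (horizontal distance between sweet5_center and red_box below 0.064 m and height (world z) of sweet5_center below 0.058 m)) or ((horizontal distance between sweet1_center and red_box below 0.064 m and height (world z) of sweet1_center below 0.058 m) and (horizontal distance between sweet3_center and red_box below 0.064 m and height (world z) of sweet3_center below 0.058 m) and (horizontal distance between sweet4_center and red_box below 0.064 m and height (world z) of sweet4_center below 0.058 m) and (horizontal distance between sweet5_center and red_box below 0.064 m and height (world z) of sweet5_center below 0.058 m)) or ((horizontal distance between sweet2_center and red_box below 0.064 m and height (world z) of sweet2_center below 0.058 m) and (horizontal distance between sweet3_center and red_box below 0.064 m and height (world z) of sweet3_center below 0.058 m) and (horizontal distance between sweet4_center and red_box below 0.064 m and height (world z) of sweet4_center below 0.058 m) and (horizontal distance between sweet5_center and red_box below 0.064 m and height (world z) of sweet5_center below 0.058 m)))), for 0.2 s.
At the end, for the whole second after the job is handed in: At least four of the six sweets lie inside the red box, each remaining sweet lies inside the red box or the tub, and the scoop stands level (within about 5 degrees) on the marble disc, the middle of its pan within 40 mm of the disc's centre ((((horizontal distance between sweet0_center and red_box below 0.064 m and height (world z) of sweet0_center below 0.058 m) and (horizontal distance between sweet1_center and red_box below 0.064 m and height (world z) of sweet1_center below 0.058 m) and (horizontal distance between sweet2_center and red_box below 0.064 m and height (world z) of sweet2_center below 0.058 m) and (horizontal distance between sweet3_center and red_box below 0.064 m and height (world z) of sweet3_center below 0.058 m)) or ((horizontal distance between sweet0_center and red_box below 0.064 m and height (world z) of sweet0_center below 0.058 m) and (horizontal distance between sweet1_center and red_box below 0.064 m and height (world z) of sweet1_center below 0.058 m) and (horizontal distance between sweet2_center and red_box below 0.064 m and height (world z) of sweet2_center below 0.058 m) and (horizontal distance between sweet4_center and red_box below 0.064 m and height (world z) of sweet4_center below 0.058 m)) or ((horizontal distance between sweet0_center and red_box below 0.064 m and height (world z) of sweet0_center below 0.058 m) and (horizontal distance between sweet1_center and red_box below 0.064 m and height (world z) of sweet1_center below 0.058 m) and (horizontal distance between sweet2_center and red_box below 0.064 m and height (world z) of sweet2_center below 0.058 m) and (horizontal distance between sweet5_center and red_box below 0.064 m and height (world z) of sweet5_center below 0.058 m)) or ((horizontal distance between sweet0_center and red_box below 0.064 m and height (world z) of sweet0_center below 0.058 m) and (horizontal distance between sweet1_center and red_box below 0.064 m and height (world z) of sweet1_center below 0.058 m) and (horizontal distance between sweet3_center and red_box below 0.064 m and height (world z) of sweet3_center below 0.058 m) and (horizontal distance between sweet4_center and red_box below 0.064 m and height (world z) of sweet4_center below 0.058 m)) or ((horizontal distance between sweet0_center and red_box below 0.064 m and height (world z) of sweet0_center below 0.058 m) and (horizontal distance between sweet1_center and red_box below 0.064 m and height (world z) of sweet1_center below 0.058 m) and (horizontal distance between sweet3_center and red_box below 0.064 m and height (world z) of sweet3_center below 0.058 m) and (horizontal distance between sweet5_center and red_box below 0.064 m and height (world z) of sweet5_center below 0.058 m)) or ((horizontal distance between sweet0_center and red_box below 0.064 m and height (world z) of sweet0_center below 0.058 m) and (horizontal distance between sweet1_center and red_box below 0.064 m and height (world z) of sweet1_center below 0.058 m) and (horizontal distance between sweet4_center and red_box below 0.064 m and height (world z) of sweet4_center below 0.058 m) and (horizontal distance between sweet5_center and red_box below 0.064 m and height (world z) of sweet5_center below 0.058 m)) or ((horizontal distance between sweet0_center and red_box below 0.064 m and height (world z) of sweet0_center below 0.058 m) and (horizontal distance between sweet2_center and red_box below 0.064 m and height (world z) of sweet2_center below 0.058 m) and (horizontal distance between sweet3_center and red_box below 0.064 m and height (world z) of sweet3_center below 0.058 m) and (horizontal distance between sweet4_center and red_box below 0.064 m and height (world z) of sweet4_center below 0.058 m)) or ((horizontal distance between sweet0_center and red_box below 0.064 m and height (world z) of sweet0_center below 0.058 m) and (horizontal distance between sweet2_center and red_box below 0.064 m and height (world z) of sweet2_center below 0.058 m) and (horizontal distance between sweet3_center and red_box below 0.064 m and height (world z) of sweet3_center below 0.058 m) and (horizontal distance between sweet5_center and red_box below 0.064 m and height (world z) of sweet5_center below 0.058 m)) or ((horizontal distance between sweet0_center and red_box below 0.064 m and height (world z) of sweet0_center below 0.058 m) and (horizontal distance between sweet2_center and red_box below 0.064 m and height (world z) of sweet2_center below 0.058 m) and (horizontal distance between sweet4_center and red_box below 0.064 m and height (world z) of sweet4_center below 0.058 m) and (horizontal distance between sweet5_center and red_box below 0.064 m and height (world z) of sweet5_center below 0.058 m)) or ((horizontal distance between sweet0_center and red_box below 0.064 m and height (world z) of sweet0_center below 0.058 m) and (horizontal distance between sweet3_center and red_box below 0.064 m and height (world z) of sweet3_center below 0.058 m) and (horizontal distance between sweet4_center and red_box below 0.064 m and height (world z) of sweet4_center below 0.058 m) and (horizontal distance between sweet5_center and red_box below 0.064 m and height (world z) of sweet5_center below 0.058 m)) or ((horizontal distance between sweet1_center and red_box below 0.064 m and height (world z) of sweet1_center below 0.058 m) and (horizontal distance between sweet2_center and red_box below 0.064 m and height (world z) of sweet2_center below 0.058 m) and (horizontal distance between sweet3_center and red_box below 0.064 m and height (world z) of sweet3_center below 0.058 m) and (horizontal distance between sweet4_center and red_box below 0.064 m and height (world z) of sweet4_center below 0.058 m)) or ((horizontal distance between sweet1_center and red_box below 0.064 m and height (world z) of sweet1_center below 0.058 m) and (horizontal distance between sweet2_center and red_box below 0.064 m and height (world z) of sweet2_center below 0.058 m) and (horizontal distance between sweet3_center and red_box below 0.064 m and height (world z) of sweet3_center below 0.058 m) and (horizontal distance between sweet5_center and red_box below 0.064 m and height (world z) of sweet5_center below 0.058 m)) or ((horizontal distance between sweet1_center and red_box below 0.064 m and height (world z) of sweet1_center below 0.058 m) and (horizontal distance between sweet2_center and red_box below 0.064 m and height (world z) of sweet2_center below 0.058 m) and (horizontal distance between sweet4_center and red_box below 0.064 m and height (world z) of sweet4_center below 0.058 m) and (horizontal distance between sweet5_center and red_box below 0.064 m and height (world z) of sweet5_center below 0.058 m)) or ((horizontal distance between sweet1_center and red_box below 0.064 m and height (world z) of sweet1_center below 0.058 m) and (horizontal distance between sweet3_center and red_box below 0.064 m and height (world z) of sweet3_center below 0.058 m) and (horizontal distance between sweet4_center and red_box below 0.064 m and height (world z) of sweet4_center below 0.058 m) and (horizontal distance between sweet5_center and red_box below 0.064 m and height (world z) of sweet5_center below 0.058 m)) or ((horizontal distance between sweet2_center and red_box below 0.064 m and height (world z) of sweet2_center below 0.058 m) and (horizontal distance between sweet3_center and red_box below 0.064 m and height (world z) of sweet3_center below 0.058 m) and (horizontal distance between sweet4_center and red_box below 0.064 m and height (world z) of sweet4_center below 0.058 m) and (horizontal distance between sweet5_center and red_box below 0.064 m and height (world z) of sweet5_center below 0.058 m))) and ((horizontal distance between sweet0_center and red_box below 0.064 m and height (world z) of sweet0_center below 0.058 m) or (x of sweet0_center in the frame of tub between -0.09 and 0.135 m and y of sweet0_center in the frame of tub between -0.052 and 0.052 m and height (world z) of sweet0_center between 0.014 and 0.13 m)) and ((horizontal distance between sweet1_center and red_box below 0.064 m and height (world z) of sweet1_center below 0.058 m) or (x of sweet1_center in the frame of tub between -0.09 and 0.135 m and y of sweet1_center in the frame of tub between -0.052 and 0.052 m and height (world z) of sweet1_center between 0.014 and 0.13 m)) and ((horizontal distance between sweet2_center and red_box below 0.064 m and height (world z) of sweet2_center below 0.058 m) or (x of sweet2_center in the frame of tub between -0.09 and 0.135 m and y of sweet2_center in the frame of tub between -0.052 and 0.052 m and height (world z) of sweet2_center between 0.014 and 0.13 m)) and ((horizontal distance between sweet3_center and red_box below 0.064 m and height (world z) of sweet3_center below 0.058 m) or (x of sweet3_center in the frame of tub between -0.09 and 0.135 m and y of sweet3_center in the frame of tub between -0.052 and 0.052 m and height (world z) of sweet3_center between 0.014 and 0.13 m)) and ((horizontal distance between sweet4_center and red_box below 0.064 m and height (world z) of sweet4_center below 0.058 m) or (x of sweet4_center in the frame of tub between -0.09 and 0.135 m and y of sweet4_center in the frame of tub between -0.052 and 0.052 m and height (world z) of sweet4_center between 0.014 and 0.13 m)) and ((horizontal distance between sweet5_center and red_box below 0.064 m and height (world z) of sweet5_center below 0.058 m) or (x of sweet5_center in the frame of tub between -0.09 and 0.135 m and y of sweet5_center in the frame of tub between -0.052 and 0.052 m and height (world z) of sweet5_center between 0.014 and 0.13 m)) and horizontal distance between scoop_bowl and disc below 0.04 m and angle between scoop_bowl's own z axis and vertical below 0.1 rad and height (world z) of scoop_bowl between 0.019 and 0.027 m); the robot touches nothing.
It fails at once if a sweet is touched by the fingers (over 0.5 N) (contact force between the fingers and sweet0 above 0.5 N or contact force between the fingers and sweet1 above 0.5 N or contact force between the fingers and sweet2 above 0.5 N or contact force between the fingers and sweet3 above 0.5 N or contact force between the fingers and sweet4 above 0.5 N or contact force between the fingers and sweet5 above 0.5 N).
It fails at once if a bystander is moved more than 30 mm or knocked over (distance of any of ribbon_spool, tin, mug, jar, lantern, stapler from where it was at the start of the episode above 0.03 m or angle between any of ribbon_spool, tin, mug, jar, lantern, stapler's own z axis and vertical above 0.5 rad).
It also fails if it takes over 64 s, if anything falls off the work surface, if the arm or the gripper's body presses on something with over 40 N, if the wrist force passes 120 N, or if a joint passes its speed limit or range.

### The arm

A 6-joint arm with a two-finger parallel gripper is mounted at the origin on the work surface. World frame = base frame: x ahead of the robot, y to its left, z up, the work surface at z = 0. Lengths are in m, angles in rad, forces in N, time in s.
With the tool pointing down it reaches from about 0.3 to 0.875 m from the base axis. Payload 6.4 kg.
Tool frame: the origin (TCP) lies on the mounting face of the last link; the fingertips stand 173 mm ahead of it and the grasp point (between the pads) lies 155 mm ahead of it (ctrl.grip_point_offset is the distance from the TCP to the grasp point, in m); z points along the fingers, y is the line along which they close (so a half turn about z gives the same grasp; the last joint's range is limited). The gripper opens to 85 mm and grips with 20 to 120 N. Pads are 22 mm wide; open, the fingers measure 114 mm over their backs; the gripper's body (76 mm by 85 mm) begins 54 mm behind the grasp point. The pads swing forward as they close: fully open they stand 13 mm farther back than shut.
Start: joints at [-1.337, 0.181, 1.607, -0, 1.354, -0.206], TCP at [0.245, -0.52, 0.405] pointing down, gripper open.
Joint ranges: [-2.99, 2.99], [-0.89, 2.07], [0.3, 2.58], [-1.14, 4.28], [0, 2.63], [-3.12, 3.12]. Speed limits (rad/s): [2.57, 2.57, 3.01, 3.14, 3.14, 3.14].

### API

Orientations are given as a unit quaternion [w, x, y, z].
In Python, from bench import status, imaging, ctrl, models gives the robot as it stands.
- The arm moves only by the tool send_rows, never from a script. Its argument "commands" is a list that holds one entry, the list of rows, each a list of 6 numbers: the shift along the tool's x, y, z normalised to -1 to 1, where 1 is 3 cm, then the turn, a rotation vector about the tool's x, y, z normalised to -1 to 1, where 1 is 0.1 rad. A call has 1 to 8 rows; each row shifts and turns the commanded pose from where the row before left it, along the tool's axes as they then stand; what a row does not reach is not made up. A row lasts 1/12 s, in which the tool goes at most 41.7 mm and 7.16 degrees, less where a joint would pass 70% of its speed; a pose out of reach is approached as far as the arm can. A call with a number of a shift or a turn outside -1 to 1 is refused whole. A call with a gripper value outside its range is refused whole. "jaw" is the opening, from 0 (shut) to 1 (fully open), set as the call begins (left out, the last holds). The fingers move at their own pace and stop on an object; the grip force is fixed at half the most. Time passes only in rows, so rows that do not move let the fingers close. It gives the time, the measured TCP pose, the force, the opening and the grip force at its end, in the units of the state.
- status.get_obs(): the state, without advancing time (a new reading comes with each control period).
- imaging.camera(name): name is "scene" or "top" or "wrist"; returns a dict with "image" (420x560x3 uint8, blue, green, red), "depth" (420x560 float32, m along the optical axis (not along the pixel's ray), 0 where there is no reading), "mtx" (3x3 intrinsics, pixels), "pose" (4x4, takes a point from camera to world coordinates). Camera axes: x right, y down, z forward; pixel columns grow to the right and rows downward; lengths in m; the calibration is good to about 2 mm. A picture is of the moment at which its call begins.
- ctrl.hand_in(): hands the job in; it is judged then, once.
Trained networks look in a picture, given as the dict that the camera call returned (one of the last four; its "shot" number tells which), for a name from the list of things; names that differ only in an ending like _2 or _b are one class to them, and where a whole thing is asked for, a point or a joint stands for the part that bears it (a point fixed in the world has none). Each returns a list of dicts, best first, with "confidence" (0 to 1); they miss things now and then, are a little off and sometimes report something else, mostly with a low value. They report only what shows in the picture. A call takes as long as a camera call. They do not tell look-alikes from the thing itself.
- models.recognise(picture, name): "centre" ([column, row] in pixels, amid what is visible of it).
- models.regions_of(picture, name): "region" (420x560 bool, what is visible of it) and "centre" ([column, row] in pixels, amid what is visible of it).
The state is a dict: "time_s": time; "q": joint angles; "dq": joint speeds; "joint_efforts": joint torques, N m; "eef_pos": TCP position; "eef_rot": TCP orientation; "wrist_force": force on the tool from outside, world axes, zero at the start; "torque": the same for the moment, N m; "opening": opening from 0.0 (shut) to 1.0 (fully open); "grasp_force": force on a finger pad.
Only numpy, scipy, OpenCV 4.12 (cv2) and the standard library are available. Lean on these libraries where they do the work, as an engineer would, in place of code of your own. Each camera call takes 0.05 s, during which the arm holds its last target. There are 200 camera calls.

## Working session

There is one attempt and no reset: what is moved stays moved. The work goes in short steps, Python scripts to look and compute and a tool call to move; the robot and the scene stay as the last step left them, time stands still between calls to the robot, and variables do not carry over. Pictures are saved under pics/ and viewed, at most 10 in all, crops included, and the job is handed in when it is done.

Besides the shell and the picture viewer there is one more tool, called as name(argument=value, ...), one argument or row to a line, values as JSON. send_rows: Moves the arm, as the interface text tells. Its arguments: {"type":"object","properties":{"commands":{"type":"array"},"jaw":{"type":"number"}},"required":["commands"]}

```bash
mkdir -p pics; cat > h.py <<'E'
import numpy as np,cv2
from bench import status,imaging,ctrl,models
def pts(p,mask=None):
    d=p["depth"];v,u=np.nonzero((d>0)&(mask if mask is not None else True))
    z=d[v,u];K=p["mtx"];c=np.c_[(u-K[0,2])*z/K[0,0],(v-K[1,2])*z/K[1,1],z]
    return c@p["pose"][:3,:3].T+p["pose"][:3,3]
def near(p,c,r=3):
    m=np.zeros(p["depth"].shape,bool);u,v=int(c[0]),int(c[1]);m[max(v-r,0):v+r+1,max(u-r,0):u+r+1]=1
    q=pts(p,m);return np.median(q,0).round(4) if len(q) else None
E
python3 - <<'E'
from h import *
print(status.get_obs()); print(ctrl.grip_point_offset)
for n in ["top","scene"]:
    p=imaging.camera(n); cv2.imwrite(f"pics/{n}0.png",cv2.resize(p["image"],(800,600)) if n=="x" else p["image"])
    print(n,p["pose"].round(3).tolist(),p["mtx"].tolist())
    for o in ["scoop_grip","disc","tub","red_box","white_box","sweet0_center","sweet1_center","ribbon_spool","tin","mug","jar","lantern","stapler"]:
        for r in models.regions_of(p,o):
            if r["confidence"]>.2:
                q=pts(p,r["region"]);print(o,round(r["confidence"],2),np.round(r["centre"]),q.min(0).round(3),q.max(0).round(3),np.median(q,0).round(3))
E
```

```text
{'time_s': 0.0, 'q': array([-1.33734343e+00,  1.81580323e-01,  1.60801137e+00,  1.10935661e-05,
        1.35379667e+00, -2.06296684e-01]), 'dq': array([ 0.00194161,  0.00141061,  0.00129064,  0.00098873,  0.00041268,
       -0.00066458]), 'joint_efforts': array([ 1.89995022e-03, -4.44859922e+01, -3.51338875e+01,  5.12679537e-05,
        9.05408640e-03, -9.40145668e-06]), 'eef_pos': array([ 0.24474452, -0.52003475,  0.40376016]), 'eef_rot': array([-8.97845345e-04,  9.75924635e-01,  2.18106170e-01, -6.77566359e-06]), 'wrist_force': array([-0.711     , -0.39148038, -0.74589154]), 'torque': array([ 0.06379905,  0.03180608, -0.00123822]), 'grasp_force': 0.0, 'opening': 1.0023943836388145}
0.1547
top [[0.017, -0.992, 0.126, 0.334], [-1.0, -0.017, 0.006, -0.026], [-0.004, -0.126, -0.992, 1.448], [0.0, 0.0, 0.0, 1.0]] [[502.0405319281147, 0.0, 281.14728600957926], [0.0, 502.0405319281147, 206.69433727965762], [0.0, 0.0, 1.0]]
scoop_grip 0.78 [224. 282.] [ 0.258  0.096 -0.007] [0.375 0.204 0.33 ] [0.304 0.151 0.004]
scoop_grip 0.73 [274. 224.] [ 0.39  -0.043  0.003] [0.521 0.058 0.114] [0.468
[... 2690 characters left out ...]
260. 170.] [ 0.316 -0.272  0.   ] [ 0.37  -0.215  0.059] [ 0.349 -0.233  0.045]
tin 0.28 [283. 237.] [ 0.396 -0.067 -0.004] [0.521 0.06  0.113] [ 0.458 -0.001  0.012]
mug 0.98 [192. 142.] [ 0.404 -0.608 -0.004] [ 0.504 -0.454  0.09 ] [ 0.449 -0.476  0.055]
jar 0.81 [440. 335.] [ 0.33   0.414 -0.005] [0.422 0.476 0.085] [0.407 0.449 0.067]
jar 0.68 [187. 190.] [ 0.479 -0.372 -0.002] [ 0.633 -0.211  0.064] [ 0.568 -0.324  0.031]
lantern 0.83 [229. 350.] [ 0.726  0.126 -0.001] [0.798 0.213 0.072] [0.768 0.188 0.053]
lantern 0.44 [345. 316.] [ 0.42   0.185 -0.004] [0.653 0.411 0.125] [0.528 0.286 0.058]
stapler 0.87 [148. 250.] [ 0.75  -0.249  0.002] [ 0.792 -0.134  0.048] [ 0.775 -0.18   0.041]
```

View pics/top0.png

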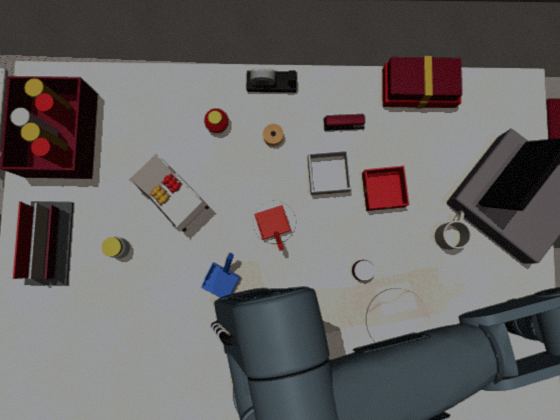

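View pics/scene0.png

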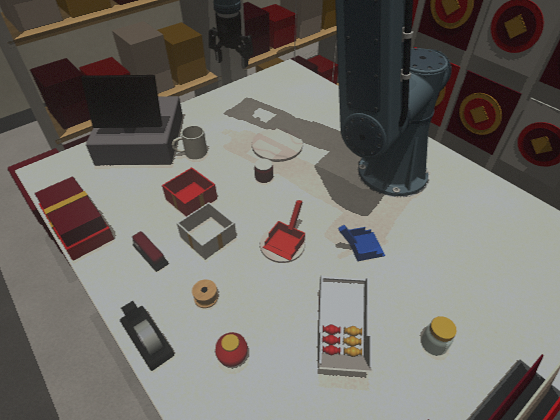

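Top view: red scoop at (273,222) on the small disc; look-alikes are the blue scoop (222,280) and the large disc (397,313). The tub is at (170,193) with its low end towards upper-left, sweets at (165,190) in 2 columns of 3. The red box is at (386,188) and the white box at (329,173). I choose the red scoop and fit its pose and the tub's from the point clouds.

```bash
cat > fit.py <<'E'
from h import *
from scipy.optimize import least_squares
def slab(P,lo,hi):  # distance to an axis-aligned box
    d=np.maximum(np.maximum(lo-P,P-hi),0); return np.linalg.norm(d,axis=1)
a=np.radians(28)
def tubdist(L):     # L: points in tub_foot frame -> (s up slope, y, n normal to floor)
    s=-L[:,0]*np.cos(a)+L[:,2]*np.sin(a); n=L[:,0]*np.sin(a)+L[:,2]*np.cos(a); Q=np.c_[s,L[:,1],n]
    b=np.radians(15); fw=np.c_[s*np.cos(b)+n*np.sin(b),L[:,1],-s*np.sin(b)+n*np.cos(b)]
    D=[slab(Q,[0,-.053,-.004],[.168,.053,0]),slab(Q,[.164,-.053,-.004],[.168,.053,.022]),slab(fw,[-.004,-.053,0],[0,.053,.085])]
    for g in (1,-1):
        y0,y1=sorted((g*.049,g*.053)); D+= [slab(Q,[0,y0,-.004],[.168,y1,.042]),slab(Q,[-.01,y0,0],[.044,y1,.08])]
    return np.min(D,0)
def loc(P,x,z=0):
    c,s=np.cos(x[2]),np.sin(x[2]); d=P-[x[0],x[1],z]; return np.c_[d[:,0]*c+d[:,1]*s,-d[:,0]*s+d[:,1]*c,d[:,2]]
def scoopdist(L):   # scoop frame, origin under bowl on underside
    b=np.radians(30); o=L-[-.0705,0,.082]; ax=np.array([-np.sin(b),0,np.cos(b)]); px=np.array([np.cos(b),0,np.sin(b)])
    H=np.c_[o@px,L[:,1],o@ax]
    D=[slab(L,[-.043,-.043,0],[.04,.043,.0025]),slab(L,[-.043,-.043,0],[-.04,.043,.034]),slab(H,[-.01,-.007,-.06],[.01,.007,.02])]
    for g in (1,-1):
        y0,y1=sorted((g*.04,g*.043)); D+=[slab(L,[-.04,y0,0],[.004,y1,.032]),slab(L,[-.04,y0,0],[.031,y1,.016])]
    return np.min(D,0)
def fit(P,dist,x0,z):
    r=min((least_squares(lambda x:dist(loc(P,x,z)),np.array(x0)+[0,0,dy],loss="soft_l1",f_scale=.002) for dy in (-.2,0,.2)),key=lambda r:r.cost)
    return r.x.round(4),np.median(dist(loc(P,r.x,z))).round(4)
E
python3 - <<'E'
from fit import *
C={n:imaging.camera(n) for n in ("top","scene")}
for n,p in C.items():
    hsv=cv2.cvtColor(p["image"],cv2.COLOR_BGR2HSV); red=((hsv[...,0]<8)|(hsv[...,0]>172))&(hsv[...,1]>120)
    A=pts(p,np.ones(red.shape,bool))
    T=A[(A[:,2]>.006)&(A[:,2]<.14)&(A[:,0]>.4)&(A[:,0]<.68)&(A[:,1]>.17)&(A[:,1]<.44)]
    R=pts(p,red); S=R[(R[:,2]>.006)&(R[:,2]<.14)&(R[:,0]>.36)&(R[:,0]<.55)&(abs(R[:,1])<.09)]
    print(n,"foot",fit(T,tubdist,[.59,.335,.64],.008),"bowl",fit(S,scoopdist,[.465,0,.2],.008),len(T),len(S))
    for nm,c in (("red",(.57,-.32)),("white",(.62,-.157))):
        B=A[(A[:,2]>.045)&(A[:,2]<.07)&(np.hypot(A[:,0]-c[0],A[:,1]-c[1])<.1)]; print(nm,cv2.minAreaRect(B[:,:2].astype(np.float32)))
    W=A[(A[:,2]>.004)&(A[:,2]<.0125)&(np.hypot(A[:,0]-.475,A[:,1])<.09)]; h=cv2.minEnclosingCircle(W[:,:2].astype(np.float32)); print("disc",h)
p=C["scene"]; cv2.imwrite("pics/crop1.png",cv2.resize(p["image"][180:390,230:480],None,fx=2.8,fy=2.8,interpolation=2))
E
```

```text
top foot (array([0.573 , 0.3311, 0.811 ]), np.float64(0.0017)) bowl (array([0.4739, 0.0074, 0.2926]), np.float64(0.001)) 3203 837
red ((0.5712907314300537, -0.31221315264701843), (0.11358640342950821, 0.11480467766523361), 6.8105387687683105)
white ((0.6171420216560364, -0.17596298456192017), (0.11438224464654922, 0.1605466604232788), 5.843409061431885)
disc ((0.47475752234458923, -0.00018494353571441025), 0.08985260874032974)
scene foot (array([0.5751, 0.3329, 0.8107]), np.float64(0.0007)) bowl (array([0.4747, 0.011 , 0.3192]), np.float64(0.0)) 4968 837
red ((0.5716562867164612, -0.30989766120910645), (0.11575131118297577, 0.11809695512056351), 6.481408596038818)
white ((0.6167511343955994, -0.17387044429779053), (0.11386902630329132, 0.1654091775417328), 5.616151809692383)
disc ((0.4812315106391907, 0.004813299980014563), 0.07268989086151123)
```

View pics/crop1.png

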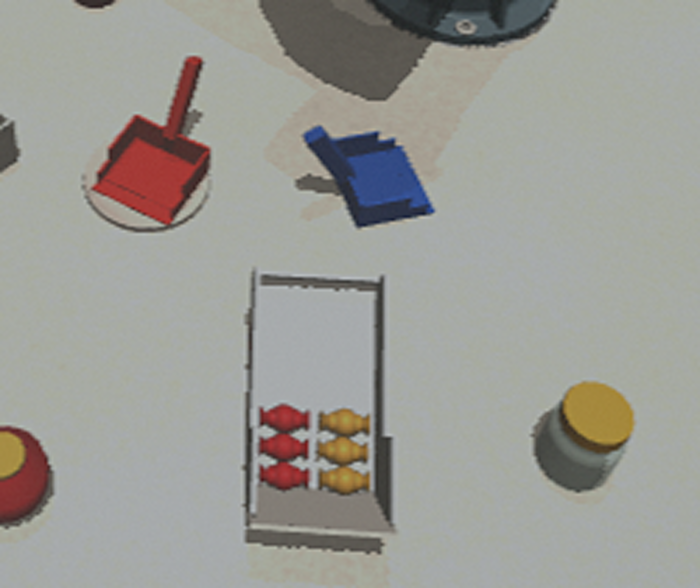

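Confirmed: the crop shows the red scoop at (150,165) on the small disc, handle towards the base; the blue one at (375,180) is the look-alike. The sweets are in three rows of two at the tub's low end, red on one side and gold on the other.

```bash
cat > plan.py <<'E'
import sys,json
from h import *
from scipy.spatial.transform import Rotation as R
G=0.1547
PHI=np.radians(15)             # tool z tilt ahead of scoop's -z
BOWL0=np.array([.4743,.0095]); YAW0=.305
FOOT=np.array([.574,.332,.008]); TY=.811; RED=np.array([.5715,-.311])
A28=np.radians(28)
def scoopR(yaw,pitch,roll=0): return R.from_euler("ZYX",[yaw,-pitch,roll])  # pitch>0 nose up
RTS=R.from_matrix(np.array([[np.cos(PHI),0,np.sin(PHI)],[0,-1,0],[np.sin(PHI),0,-np.cos(PHI)]])) # tool axes in scoop frame
import os
PTS=np.array([0,0,0.])         # grasp error: tool grasp point in scoop_grip frame
if os.path.exists("grasp.json"):
    g=json.load(open("grasp.json")); PTS=np.array(g["p"]); RTS=R.from_rotvec(g["r"])
LIP=np.array([.1105,0,-.082])
def tcp(lip,yaw,pitch):        # TCP pose that puts scoop_lip at lip
    S=scoopR(yaw,pitch); g=np.array(lip)-S.apply(LIP); T=S*RTS
    return g+S.apply(PTS)-T.apply([0,0,G]),T
def lipnow():
    o=status.get_obs();T=R.from_quat(np.roll(o["eef_rot"],-1)); S=T*RTS.inv()
    g=o["eef_pos"]+T.apply([0,0,G])-S.apply(PTS); y,p,r=S.as_euler("ZYX"); return g+S.apply(LIP),y,-p,r
def tubpt(s,n):                # point on tub's middle line, s up slope from the foot, n off floor
    d=-s*np.cos(A28)+n*np.sin(A28); return FOOT+[d*np.cos(TY),d*np.sin(TY),s*np.sin(A28)+n*np.cos(A28)]
def rows(targets,start=None,ang=.1,lin=.03):
    o=status.get_obs(); p,T=o["eef_pos"],R.from_quat(np.roll(o["eef_rot"],-1))
    if start: p,T=start
    for q,Q in targets:
        rv=(T.inv()*Q).as_rotvec(); d=T.inv().apply(q-p)
        n=int(np.ceil(max(np.linalg.norm(rv)/ang,np.linalg.norm(d)/lin,1)-1e-6))
        M=sum(R.from_rotvec(rv*k/n).as_matrix() for k in range(n)); t=np.linalg.solve(M,d)
        print(n,"x",np.r_[t/.03,rv/n/.1].round(3).tolist()," end tcp",np.round(q,3).tolist()); p,T=q,Q
def now():
    o=status.get_obs(); l,y,p,r=lipnow(); print("t",round(o["time_s"],2),"q",o["q"].round(2),"F",o["wrist_force"].round(1),"M",o["torque"].round(2),"open",round(o["opening"],3),"grip",round(float(o["grasp_force"]),1),"lip",l.round(4),"yaw/pitch/roll",round(y,3),round(p,3),round(r,3))
LIP0=np.r_[BOWL0+.04*np.array([np.cos(YAW0),np.sin(YAW0)]),.008]
E
python3 - <<'E'
from plan import *
q,T=tcp(LIP0,YAW0,0)
rows([(q-T.apply([0,0,.085])+[0,0,.03],T),(q,T)])
E
```

```text
17 x [0.526, -0.82, 0.168, -0.01, 0.154, 0.079]  end tcp [0.348, -0.03, 0.352]
4 x [-0.065, 0.0, 0.95, 0.0, 0.0, 0.0]  end tcp [0.369, -0.024, 0.239]
```

send_rows(
  commands=[
    [[0.526, -0.82, 0.168, -0.01, 0.154, 0.079], [0.526, -0.82, 0.168, -0.01, 0.154, 0.079], [0.526, -0.82, 0.168, -0.01, 0.154, 0.079], [0.526, -0.82, 0.168, -0.01, 0.154, 0.079], [0.526, -0.82, 0.168, -0.01, 0.154, 0.079], [0.526, -0.82, 0.168, -0.01, 0.154, 0.079], [0.526, -0.82, 0.168, -0.01, 0.154, 0.079], [0.526, -0.82, 0.168, -0.01, 0.154, 0.079]],
  ],
  jaw=0.6,
)

```text
time_s: 2.17
eef_pos: [0.2835, -0.2874, 0.3706]
eef_rot: [-0.01, 0.981, 0.186, 0.061]
wrist_force: [0.6, -0.3, 0.2]
opening: 0.597
grasp_force: 0.0
```

send_rows(
  commands=[
    [[0.526, -0.82, 0.168, -0.01, 0.154, 0.079], [0.526, -0.82, 0.168, -0.01, 0.154, 0.079], [0.526, -0.82, 0.168, -0.01, 0.154, 0.079], [0.526, -0.82, 0.168, -0.01, 0.154, 0.079], [0.526, -0.82, 0.168, -0.01, 0.154, 0.079], [0.526, -0.82, 0.168, -0.01, 0.154, 0.079], [0.526, -0.82, 0.168, -0.01, 0.154, 0.079], [0.526, -0.82, 0.168, -0.01, 0.154, 0.079]],
  ],
)

```text
time_s: 2.83
eef_pos: [0.3396, -0.0577, 0.3529]
eef_rot: [-0.019, 0.98, 0.154, 0.122]
wrist_force: [0.8, -0.1, -0.9]
opening: 0.598
grasp_force: 0.0
```

```bash
python3 - <<'E'
from fit import *
from plan import *
now()
p=imaging.camera("wrist"); cv2.imwrite("pics/w1.png",p["image"])
s=imaging.camera("scene")
for n,p in(("w",p),("s",s)):
    hsv=cv2.cvtColor(p["image"],cv2.COLOR_BGR2HSV); red=((hsv[...,0]<8)|(hsv[...,0]>172))&(hsv[...,1]>120)
    Q=pts(p,red); S=Q[(Q[:,2]>.006)&(Q[:,2]<.12)&(Q[:,0]>.36)&(Q[:,0]<.55)&(abs(Q[:,1])<.09)]
    print(n,len(S)); 
    if len(S)>50: print(fit(S,scoopdist,[.474,.01,.305],.008))
    H=S[S[:,2]>.05]; print(H[:,:].mean(0) if len(H) else 0)
q,T=tcp(LIP0,YAW0,0)
rows([(q-T.apply([0,0,.085])+[0,0,.03],T),(q,T)])
E
```

```text
t 2.83 q [-0.61 -0.43  2.27  0.21  1.16  0.58] F [ 0.8 -0.1 -0.9] M [-0.03  0.09  0.02] open 0.598 grip 0.0 lip [ 0.48   -0.0127  0.1195] yaw/pitch/roll 0.312 -0.014 -0.001
w 6951
(array([0.471 , 0.0117, 0.3293]), np.float64(0.0))
[ 0.40963068 -0.01030374  0.09138987]
s 847
(array([0.4748, 0.0112, 0.3117]), np.float64(0.0))
[ 0.41665784 -0.00694218  0.08245865]
1 x [0.5, -0.719, 0.161, -0.041, 0.14, 0.127]  end tcp [0.348, -0.03, 0.352]
4 x [-0.065, 0.0, 0.95, 0.0, 0.0, 0.0]  end tcp [0.369, -0.024, 0.239]
```

View pics/w1.png

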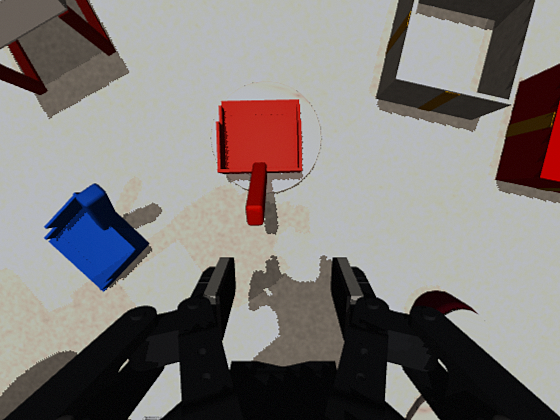

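```bash
sed -i 's/^BOWL0=.*/BOWL0=np.array([.473,.0113]); YAW0=.32/' plan.py; python3 - <<'E'
from plan import *
q,T=tcp(LIP0,YAW0,0)
rows([(q-T.apply([0,0,.085]),T),(q,T)])
E
```

```text
2 x [0.115, -0.361, 0.563, -0.002, 0.07, -0.009]  end tcp [0.347, -0.03, 0.322]
3 x [0.0, 0.0, 0.944, 0.0, 0.0, 0.0]  end tcp [0.368, -0.023, 0.239]
```

send_rows(
  commands=[
    [[0.115, -0.361, 0.563, -0.002, 0.07, -0.009], [0.115, -0.361, 0.563, -0.002, 0.07, -0.009], [0, 0, 0, 0, 0, 0], [0, 0, 0.7, 0, 0, 0], [0, 0, 0.7, 0, 0, 0], [0, 0, 0.7, 0, 0, 0], [0, 0, 0.5, 0, 0, 0], [0, 0, 0, 0, 0, 0]],
  ],
)

```text
time_s: 3.6
eef_pos: [0.3659, -0.0282, 0.2446]
eef_rot: [-0.021, 0.98, 0.155, 0.126]
wrist_force: [-0.3, 0.4, 0.2]
opening: 0.6
grasp_force: 0.0
```

```bash
python3 - <<'E'
from plan import *
now(); rows([tcp(LIP0,YAW0,0)])
E
```

```text
t 3.6 q [-0.48 -0.15  2.32  0.26  0.81  0.61] F [-0.3  0.4  0.2] M [-0.01  0.13 -0.01] open 0.6 grip 0.0 lip [0.5079 0.0184 0.0124] yaw/pitch/roll 0.314 -0.005 0.002
1 x [0.069, -0.126, 0.195, -0.003, 0.048, -0.062]  end tcp [0.368, -0.023, 0.239]
```

send_rows(
  commands=[
    [[0.069, -0.126, 0.195, -0.003, 0.048, -0.062], [0, 0, 0, 0, 0, 0], [0, 0, 0, 0, 0, 0]],
  ],
)

```text
time_s: 3.85
eef_pos: [0.369, -0.0234, 0.2421]
eef_rot: [-0.019, 0.978, 0.158, 0.131]
wrist_force: [0.5, -0.5, 0.7]
opening: 0.594
grasp_force: 0.0
```

```bash
python3 - <<'E'
from plan import *
now(); rows([tcp(LIP0,YAW0,0)])
E
```

```text
t 3.85 q [-0.46 -0.14  2.32  0.26  0.78  0.61] F [ 0.5 -0.5  0.7] M [0.02 0.12 0.01] open 0.594 grip 0.0 lip [0.5132 0.0235 0.0113] yaw/pitch/roll 0.321 0.005 -0.004
1 x [-0.053, -0.006, 0.077, 0.037, -0.046, 0.015]  end tcp [0.368, -0.023, 0.239]
```

send_rows(
  commands=[
    [[-0.053, 0, 0.1, 0, -0.04, 0], [0, 0, 0, 0, 0, 0], [0, 0, 0, 0, 0, 0], [0, 0, 0, 0, 0, 0], [0, 0, 0, 0, 0, 0], [0, 0, 0, 0, 0, 0], [0, 0, 0, 0, 0, 0]],
  ],
  jaw=0,
)

```text
time_s: 4.43
eef_pos: [0.3681, -0.0234, 0.2384]
eef_rot: [-0.019, 0.979, 0.158, 0.129]
wrist_force: [-3.4, -1.4, 5.8]
opening: 0.156
grasp_force: 58.9
```

```bash
python3 - <<'E'
from plan import *
now()
E
```

```text
t 4.43 q [-0.46 -0.13  2.32  0.26  0.78  0.61] F [-3.4 -1.4  5.8] M [0.19 0.41 0.12] open 0.156 grip 58.9 lip [0.5113 0.0233 0.007 ] yaw/pitch/roll 0.32 0.0 -0.003
```

```bash
python3 - <<'E'
from plan import *
T0=np.degrees
up=tcp(LIP0+[0,0,.12],YAW0,0)
rows([up,tcp(np.array([.44,.12,.2]),TY,-.3),tcp(tubpt(.085,.06),TY,-A28-.26)],ang=.08)
E
```

```text
5 x [0.208, 0.002, -0.779, 0.006, -0.0, 0.003]  end tcp [0.368, -0.023, 0.359]
8 x [0.32, -0.268, -0.409, 0.069, -0.367, -0.612]  end tcp [0.388, 0.065, 0.466]
12 x [0.937, -0.136, 0.034, -0.0, -0.374, 0.0]  end tcp [0.574, 0.332, 0.373]
```

send_rows(
  commands=[
    [[0.208, 0, -0.779, 0, 0, 0], [0.208, 0, -0.779, 0, 0, 0], [0.208, 0, -0.779, 0, 0, 0], [0.208, 0, -0.779, 0, 0, 0], [0.208, 0, -0.779, 0, 0, 0], [0, 0, 0, 0, 0, 0], [0, 0, 0, 0, 0, 0]],
  ],
)

```text
time_s: 5.02
eef_pos: [0.3681, -0.0231, 0.36]
eef_rot: [-0.018, 0.979, 0.159, 0.13]
wrist_force: [0.2, 1.1, -1.7]
opening: 0.158
grasp_force: 58.7
```

```bash
cat > held.py <<'E'
from fit import *
from plan import *
def held(names=("scene",),upd=True):
    """fit scoop_grip pose from the red points near the tool, seed = current belief"""
    o=status.get_obs(); T=R.from_quat(np.roll(o["eef_rot"],-1)); S0=T*RTS.inv(); g0=o["eef_pos"]+T.apply([0,0,G])-S0.apply(PTS)
    Q=[]
    for n in names:
        p=imaging.camera(n); hsv=cv2.cvtColor(p["image"],cv2.COLOR_BGR2HSV)
        red=((hsv[...,0]<8)|(hsv[...,0]>172))&(hsv[...,1]>120); A=pts(p,red); L=S0.inv().apply(A-g0)
        A=A[(scoopdist(L+[-.0705,0,.082])<.015)]; Q.append(A); print(n,len(A))
    A=np.vstack(Q)
    f=lambda x:scoopdist((S0*R.from_rotvec(x[3:])).inv().apply(A-g0-x[:3])+[-.0705,0,.082])
    r=least_squares(lambda x:np.r_[f(x),x[:3]*.3,x[3:]*.02],np.zeros(6),loss="soft_l1",f_scale=.002)
    print("dpos",r.x[:3].round(4),"drot(scoop axes)",r.x[3:].round(3),"res",f(np.zeros(6)).mean().round(5),f(r.x).mean().round(5))
    return o,T,S0,g0,r.x
E
python3 - <<'E'
from held import *
now()
for n in (("scene",),("wrist",),("top",),("scene","wrist")): held(n)
p=imaging.camera("wrist"); cv2.imwrite("pics/w2.png",p["image"])
# disc centre: white rim from scene/wrist
W=pts(p,np.ones((420,560),bool)); W=W[(W[:,2]>.005)&(W[:,2]<.011)&(np.hypot(W[:,0]-.475,W[:,1]-.005)<.075)]; print(len(W),cv2.minEnclosingCircle(W[:,:2].astype(np.float32)),np.median(W,0))
E
```

```text
t 5.02 q [-0.46 -0.38  2.22  0.2   1.11  0.71] F [ 0.2  1.1 -1.7] M [-0.07  0.2   0.05] open 0.158 grip 58.7 lip [0.5118 0.0232 0.1289] yaw/pitch/roll 0.32 0.002 -0.006
scene 973
dpos [0.002  0.0017 0.0029] drot(scoop axes) [ 0.004  0.015 -0.02 ] res 0.00079 0.00029
wrist 18225
dpos [-0.0004  0.0016  0.0032] drot(scoop axes) [0.    0.01  0.002] res 0.00098 5e-05
top 958
dpos [ 0.0014 -0.0014  0.0039] drot(scoop axes) [ 0.001  0.014 -0.018] res 0.0019 0.00098
scene 971
wrist 18242
dpos [-0.0001  0.0016  0.0032] drot(scoop axes) [0.003 0.013 0.001] res 0.00089 7e-05
59 ((0.4176312983036041, -0.013658437877893448), 0.024403801187872887) [ 0.42030642 -0.02478244  0.00823068]
```

```bash
python3 - <<'E'
from held import *
S0=scoopR(YAW0,0); dp=np.array([0,.001,.0027]); dR=R.from_rotvec([0,.012,0])
json.dump({"p":(-S0.inv().apply(dp)).tolist(),"r":(dR.inv()*RTS).as_rotvec().tolist()},open("grasp.json","w"))
E
python3 - <<'E'
from plan import *
now()
rows([tcp(np.array([.44,.12,.2]),TY,-.3),tcp(tubpt(.085,.06),TY,-A28-.26)],ang=.08)
E
```

```text
t 5.32 q [-0.46 -0.37  2.22  0.2   1.11  0.71] F [-0.3  0.5 -1.4] M [-0.02  0.16 -0.02] open 0.151 grip 58.7 lip [0.509  0.0249 0.1273] yaw/pitch/roll 0.32 -0.014 -0.001
8 x [0.311, -0.257, -0.406, 0.073, -0.35, -0.611]  end tcp [0.387, 0.063, 0.463]
12 x [0.934, -0.136, 0.042, -0.0, -0.374, -0.0]  end tcp [0.572, 0.329, 0.372]
```

send_rows(
  commands=[
    [[0.311, -0.257, -0.406, 0.073, -0.35, -0.611], [0.311, -0.257, -0.406, 0.073, -0.35, -0.611], [0.311, -0.257, -0.406, 0.073, -0.35, -0.611], [0.311, -0.257, -0.406, 0.073, -0.35, -0.611], [0.311, -0.257, -0.406, 0.073, -0.35, -0.611], [0.311, -0.257, -0.406, 0.073, -0.35, -0.611], [0.311, -0.257, -0.406, 0.073, -0.35, -0.611], [0.311, -0.257, -0.406, 0.073, -0.35, -0.611]],
  ],
)

```text
time_s: 5.98
eef_pos: [0.3869, 0.063, 0.4642]
eef_rot: [0.006, 0.918, 0.396, -0.013]
wrist_force: [0.4, -0.4, -1.2]
opening: 0.156
grasp_force: 58.8
```

send_rows(
  commands=[
    [[0.934, -0.136, 0.042, 0, -0.374, 0], [0.934, -0.136, 0.042, 0, -0.374, 0], [0.934, -0.136, 0.042, 0, -0.374, 0], [0.934, -0.136, 0.042, 0, -0.374, 0], [0.934, -0.136, 0.042, 0, -0.374, 0], [0.934, -0.136, 0.042, 0, -0.374, 0], [0.934, -0.136, 0.042, 0, -0.374, 0], [0.934, -0.136, 0.042, 0, -0.374, 0]],
  ],
)

```text
time_s: 6.65
eef_pos: [0.5148, 0.2451, 0.4179]
eef_rot: [0.065, 0.907, 0.389, -0.149]
wrist_force: [0.1, -0.7, -0.2]
opening: 0.154
grasp_force: 58.8
```

```bash
python3 - <<'E'
from plan import *
now()
rows([tcp(tubpt(.085,.055),TY,-A28-.26)],ang=.08)
E
```

```text
t 6.65 q [ 0.28  0.26  1.5  -0.17  1.66  1.05] F [ 0.1 -0.7 -0.2] M [ 0.14 -0.1   0.01] open 0.154 grip 58.8 lip [0.5123 0.243  0.1434] yaw/pitch/roll 0.81 -0.601 -0.002
4 x [0.915, -0.134, 0.084, 0.005, -0.369, -0.001]  end tcp [0.571, 0.327, 0.368]
```

send_rows(
  commands=[
    [[0.915, -0.134, 0.084, 0, -0.369, 0], [0.915, -0.134, 0.084, 0, -0.369, 0], [0.915, -0.134, 0.084, 0, -0.369, 0], [0.915, -0.134, 0.084, 0, -0.369, 0], [0, 0, 0, 0, 0, 0], [0, 0, 0, 0, 0, 0]],
  ],
)

```text
time_s: 7.15
eef_pos: [0.5701, 0.3265, 0.3651]
eef_rot: [0.093, 0.893, 0.384, -0.217]
wrist_force: [1.0, 0.5, -0.5]
opening: 0.154
grasp_force: 58.8
```

```bash
python3 - <<'E'
from held import *
now()
for n in ("scene","wrist","top"):
    held((n,))
    p=imaging.camera(n); A=pts(p,np.ones((420,560),bool))
    L=loc(A,[*FOOT[:2],TY],.008); A=A[(tubdist(L)<.008)&(A[:,2]>.006)]
    print(n,len(A),"foot",fit(A,tubdist,[*FOOT[:2],TY],.008))
    if n=="scene": cv2.imwrite("pics/s2.png",cv2.resize(p["image"][220:400,260:420],None,fx=3,fy=3,interpolation=2))
E
```

```text
t 7.15 q [ 0.38  0.55  1.24 -0.2   1.79  1.14] F [ 1.   0.5 -0.5] M [ 0.19 -0.2  -0.05] open 0.154 grip 58.8 lip [0.5389 0.2951 0.0941] yaw/pitch/roll 0.812 -0.751 0.0
scene 1378
dpos [ 0.0012 -0.0008 -0.0005] drot(scoop axes) [ 0.001 -0.004 -0.01 ] res 0.00041 0.00036
scene 2556 foot (array([0.5752, 0.3314, 0.8117]), np.float64(0.0))
wrist 18200
dpos [0.0001 0.0008 0.0005] drot(scoop axes) [ 0.001 -0.003  0.002] res 0.00017 6e-05
wrist 11520 foot (array([0.5745, 0.3342, 0.8097]), np.float64(0.0))
top 612
dpos [-0.0005 -0.0065  0.0017] drot(scoop axes) [ 0.001 -0.032  0.006] res 0.00189 0.00067
top 1066 foot (array([0.5746, 0.3301, 0.8163]), np.float64(0.0005))
```

View pics/s2.png

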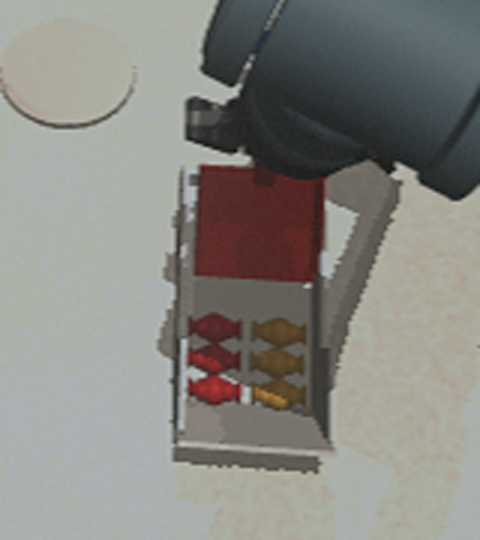

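```bash
sed -i 's/^FOOT=np.array([^)]*)/FOOT=np.array([.5748,.3328,.008])/' plan.py; python3 - <<'E'
from plan import *
rows([tcp(tubpt(.080,.012),TY,-A28-.26)])
rows([tcp(tubpt(.080,.003),TY,-A28-.26)])
E
```

```text
2 x [0.144, -0.017, 0.748, 0.014, -0.025, -0.012]  end tcp [0.561, 0.317, 0.327]
2 x [0.142, -0.017, 0.898, 0.014, -0.025, -0.012]  end tcp [0.558, 0.314, 0.319]
```

send_rows(
  commands=[
    [[0.08, -0.01, 0.4, 0.01, -0.015, -0.01], [0.08, -0.01, 0.4, 0.01, -0.015, -0.01], [0.08, -0.01, 0.4, 0.01, -0.015, -0.01], [0.05, -0.01, 0.35, 0, 0, 0], [0, 0, 0, 0, 0, 0], [0, 0, 0, 0, 0, 0]],
  ],
)

```text
time_s: 7.95
eef_pos: [0.5595, 0.3165, 0.3225]
eef_rot: [0.093, 0.892, 0.384, -0.219]
wrist_force: [0.2, 0.1, 0.2]
opening: 0.153
grasp_force: 58.9
```

```bash
python3 - <<'E'
from held import *
now()
held(("wrist",)); 
a=tcp(tubpt(.076,.0015),TY,-A28-.26); b=tcp(tubpt(.055,.0008),TY,-A28-.18)
rows([a]); rows([b],start=a,lin=.006)
E
```

```text
t 7.95 q [ 0.37  0.56  1.32 -0.2   1.71  1.15] F [0.2 0.1 0.2] M [ 0.2  -0.15 -0.03] open 0.153 grip 58.9 lip [0.5275 0.2851 0.0516] yaw/pitch/roll 0.815 -0.753 0.004
wrist 18348
dpos [0.0001 0.0009 0.0005] drot(scoop axes) [-0.    -0.002  0.001] res 0.0002 8e-05
1 x [0.086, 0.022, 0.236, -0.011, 0.029, 0.018]  end tcp [0.56, 0.316, 0.316]
2 x [0.004, 0.0, 0.144, 0.0, 0.4, 0.0]  end tcp [0.557, 0.313, 0.308]
```

send_rows(
  commands=[
    [[0.043, 0.011, 0.118, 0, 0.015, 0], [0.043, 0.011, 0.118, 0, 0.015, 0], [0, 0, 0, 0, 0, 0], [0.002, 0, 0.072, 0, 0.2, 0], [0.002, 0, 0.072, 0, 0.2, 0], [0.002, 0, 0.072, 0, 0.2, 0], [0.002, 0, 0.072, 0, 0.2, 0], [0, 0, 0, 0, 0, 0]],
  ],
)

```text
time_s: 8.67
eef_pos: [0.5571, 0.3129, 0.3083]
eef_rot: [0.076, 0.901, 0.387, -0.18]
wrist_force: [1.0, -0.1, -1.2]
opening: 0.152
grasp_force: 58.8
```

```bash
cat >> plan.py <<'E'
def tubnow():
    now(); l,*_=lipnow(); d=l-FOOT; x=d[0]*np.cos(TY)+d[1]*np.sin(TY); y=-d[0]*np.sin(TY)+d[1]*np.cos(TY)
    print("lip s,y,n mm",(1e3*np.array([-x*np.cos(A28)+d[2]*np.sin(A28),y,x*np.sin(A28)+d[2]*np.cos(A28)])).round(1))
E
python3 - <<'E'
from plan import *
tubnow()
b=tcp(tubpt(.055,.0005),TY,-A28-.18); c=tcp(tubpt(.030,.0003),TY,-A28-.13)
rows([b]); rows([c],lin=.006)
E
```

```text
t 8.67 q [ 0.36  0.53  1.37 -0.17  1.6   1.15] F [ 1.  -0.1 -1.2] M [ 0.14 -0.06  0.06] open 0.152 grip 58.8 lip [0.5415 0.2985 0.0346] yaw/pitch/roll 0.813 -0.666 0.002
lip s,y,n mm [54.7  0.5  1. ]
1 x [0.006, 0.002, 0.01, -0.012, -0.022, 0.015]  end tcp [0.557, 0.313, 0.308]
3 x [0.133, 0.001, 0.085, -0.004, 0.159, 0.005]  end tcp [0.563, 0.319, 0.297]
```

send_rows(
  commands=[
    [[0.1, 0, 0.07, 0, 0.12, 0], [0.1, 0, 0.07, 0, 0.12, 0], [0.1, 0, 0.07, 0, 0.12, 0], [0.1, 0, 0.065, 0, 0.12, 0], [0, 0, 0, 0, 0, 0], [0, 0, 0, 0, 0, 0]],
  ],
)

```text
time_s: 9.17
eef_pos: [0.563, 0.3191, 0.2962]
eef_rot: [0.067, 0.905, 0.389, -0.159]
wrist_force: [-0.2, -0.4, -1.3]
opening: 0.156
grasp_force: 58.8
```

```bash
python3 - <<'E'
from plan import *
tubnow()
p=imaging.camera("scene");cv2.imwrite("pics/s3.png",cv2.resize(p["image"][220:400,260:420],None,fx=3,fy=3,interpolation=2))
c=tcp(tubpt(.014,.0000),TY,-A28-.10)
rows([c],lin=.006)
E
```

```text
t 9.17 q [ 0.37  0.55  1.36 -0.15  1.54  1.15] F [-0.2 -0.4 -1.3] M [ 0.11 -0.15  0.02] open 0.156 grip 58.8 lip [0.5561 0.314  0.0217] yaw/pitch/roll 0.814 -0.62 0.002
lip s,y,n mm [29.8  0.6 -0.3]
2 x [0.127, 0.001, 0.083, -0.005, 0.157, 0.008]  end tcp [0.567, 0.323, 0.289]
```

View pics/s3.png

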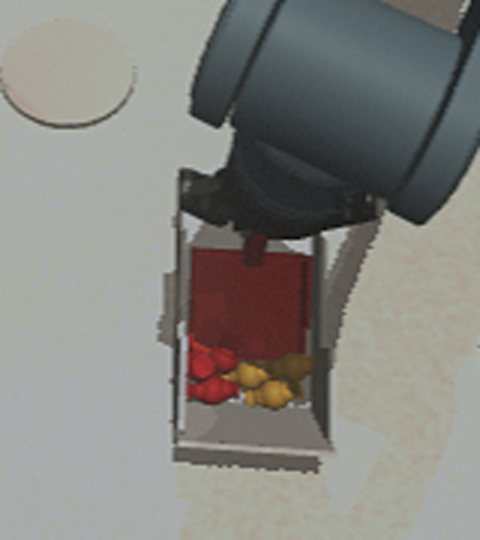

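The scoop (250,300) is pushing under the sweets at (215,370) and (265,380), some already riding on the lip; no contact force, so I continue.

send_rows(
  commands=[
    [[0.1, 0, 0.065, 0, 0.1, 0], [0.1, 0, 0.065, 0, 0.1, 0], [0.1, 0, 0.065, 0, 0.1, 0], [0, 0, 0, 0, 0, 0], [0, 0, 0, 0, 0, 0]],
  ],
)

```text
time_s: 9.63
eef_pos: [0.5676, 0.324, 0.2879]
eef_rot: [0.061, 0.907, 0.39, -0.145]
wrist_force: [-0.2, -0.1, -1.7]
opening: 0.159
grasp_force: 58.8
```

```bash
python3 - <<'E'
from plan import *
tubnow()
c=tcp(tubpt(.004,.0004),TY,-A28-.08)
rows([c],lin=.006)
E
```

```text
t 9.63 q [ 0.37  0.56  1.36 -0.13  1.51  1.15] F [-0.2 -0.1 -1.7] M [ 0.11 -0.1   0.03] open 0.159 grip 58.8 lip [0.5667 0.325  0.0133] yaw/pitch/roll 0.813 -0.589 0.002
lip s,y,n mm [12.4  0.5 -0.6]
1 x [0.104, 0.004, 0.076, -0.011, 0.204, 0.017]  end tcp [0.569, 0.326, 0.285]
```

send_rows(
  commands=[
    [[0.05, 0, 0.038, 0, 0.1, 0], [0.05, 0, 0.038, 0, 0.1, 0], [0.03, 0, 0.015, 0, 0, 0], [0, 0, 0, 0, 0, 0], [0, 0, 0, 0, 0, 0]],
  ],
)

```text
time_s: 10.05
eef_pos: [0.5694, 0.326, 0.2841]
eef_rot: [0.058, 0.909, 0.391, -0.136]
wrist_force: [-0.5, -0.9, -2.0]
opening: 0.153
grasp_force: 58.8
```

```bash
python3 - <<'E'
from plan import *
tubnow()
p=imaging.camera("scene");cv2.imwrite("pics/s4.png",cv2.resize(p["image"][220:400,260:420],None,fx=3,fy=3,interpolation=2))
# nose-up: pivot with the lip near the far wall
a=None;t=np.tan(np.radians(15))
for th in np.radians([0,8,16,24,32,40,46]):
    n=.083*np.sin(th)+.003; c=tcp(tubpt(.0035-n*t,n),TY,-A28+th); rows([c],start=a,ang=.07); a=c
E
```

```text
t 10.05 q [ 0.37  0.57  1.36 -0.12  1.48  1.15] F [-0.5 -0.9 -2. ] M [ 0.04 -0.01  0.03] open 0.153 grip 58.8 lip [0.5721 0.3308 0.0096] yaw/pitch/roll 0.813 -0.57 0.002
lip s,y,n mm [ 3.7  0.6 -0.1]
2 x [-0.324, 0.002, 0.077, -0.006, 0.406, 0.008]  end tcp [0.556, 0.311, 0.285]
2 x [-0.492, -0.0, 0.052, -0.0, 0.698, -0.0]  end tcp [0.535, 0.29, 0.287]
2 x [-0.472, 0.0, 0.071, -0.0, 0.698, 0.0]  end tcp [0.516, 0.269, 0.284]
2 x [-0.459, 0.0, 0.095, -0.0, 0.698, 0.0]  end tcp [0.497, 0.25, 0.276]
2 x [-0.452, 0.0, 0.122, 0.0, 0.698, -0.0]  end tcp [0.48, 0.232, 0.262]
2 x [-0.454, -0.0, 0.15, 0.0, 0.698, 0.0]  end tcp [0.465, 0.216, 0.244]
2 x [-0.347, -0.0, 0.127, -0.0, 0.524, 0.0]  end tcp [0.455, 0.206, 0.227]
```

View pics/s4.png

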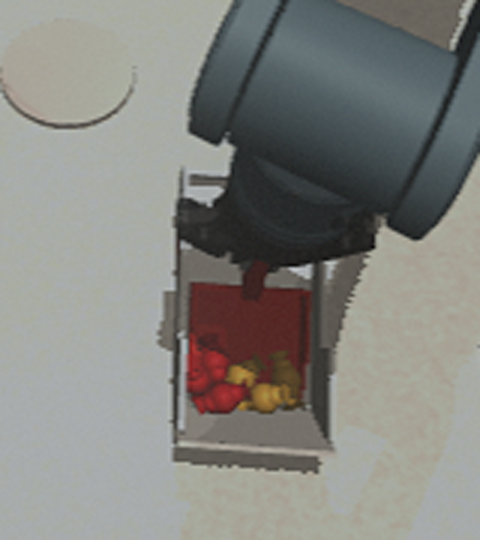

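All six sweets appear over the pan (red at 210,375; gold at 270,385). Now I turn the nose up along the far wall.

send_rows(
  commands=[
    [[-0.324, 0, 0.077, 0, 0.406, 0], [-0.324, 0, 0.077, 0, 0.406, 0], [-0.492, 0, 0.052, 0, 0.698, 0], [-0.492, 0, 0.052, 0, 0.698, 0], [-0.472, 0, 0.071, 0, 0.698, 0], [-0.472, 0, 0.071, 0, 0.698, 0], [0, 0, 0, 0, 0, 0]],
  ],
)

```text
time_s: 10.68
eef_pos: [0.5137, 0.2678, 0.2835]
eef_rot: [-0.014, 0.918, 0.394, 0.029]
wrist_force: [-0.6, -0.1, -1.9]
opening: 0.155
grasp_force: 58.7
```

```bash
python3 - <<'E'
from plan import *
tubnow()
a=None;t=np.tan(np.radians(15))
for d,e in((20,0),(26,3),(32,8),(38,16),(44,24)):
    th=np.radians(d); n=.083*np.sin(th)+.003+e*1e-3; c=tcp(tubpt(.0035-n*t,n),TY,-A28+th); rows([c],start=a,ang=.07); a=c
b=tcp(tubpt(-.01,.08)+[0,0,.07],TY,np.radians(18)); rows([b],start=a)
E
```

```text
t 10.68 q [0.27 0.31 1.72 0.04 1.06 1.01] F [-0.6 -0.1 -1.9] M [-0.17  0.08 -0.05] open 0.155 grip 58.7 lip [0.5826 0.3428 0.0285] yaw/pitch/roll 0.812 -0.21 0.003
lip s,y,n mm [-1.6  1.2 24. ]
1 x [-0.377, 0.017, 0.07, -0.027, 0.699, 0.001]  end tcp [0.506, 0.259, 0.281]
2 x [-0.301, -0.0, 0.044, -0.0, 0.524, 0.0]  end tcp [0.494, 0.247, 0.275]
2 x [-0.267, 0.0, 0.046, 0.0, 0.524, -0.0]  end tcp [0.484, 0.236, 0.268]
2 x [-0.217, -0.0, 0.047, 0.0, 0.524, -0.0]  end tcp [0.477, 0.228, 0.261]
2 x [-0.215, 0.0, 0.075, -0.0, 0.524, 0.0]  end tcp [0.47, 0.221, 0.251]
3 x [0.22, -0.0, -0.687, 0.0, 0.116, 0.0]  end tcp [0.459, 0.209, 0.314]
```

send_rows(
  commands=[
    [[-0.377, 0, 0.07, 0, 0.699, 0], [-0.301, 0, 0.044, 0, 0.524, 0], [-0.301, 0, 0.044, 0, 0.524, 0], [-0.267, 0, 0.046, 0, 0.524, 0], [-0.267, 0, 0.046, 0, 0.524, 0], [-0.217, 0, 0.047, 0, 0.524, 0], [-0.217, 0, 0.047, 0, 0.524, 0], [0, 0, 0, 0, 0, 0]],
  ],
)

```text
time_s: 11.35
eef_pos: [0.4777, 0.2296, 0.2609]
eef_rot: [-0.089, 0.896, 0.385, 0.203]
wrist_force: [-0.0, -0.1, -3.0]
opening: 0.15
grasp_force: 58.8
```

```bash
python3 - <<'E'
from plan import *
tubnow()
a=None;t=np.tan(np.radians(15))
for d,e in((44,24),):
    th=np.radians(d); n=.083*np.sin(th)+.003+e*1e-3; c=tcp(tubpt(.0035-n*t,n),TY,-A28+th); rows([c],start=a,ang=.07); a=c
b=tcp(tubpt(-.01,.08)+[0,0,.07],TY,np.radians(18)); rows([b],start=a)
p=imaging.camera("scene");cv2.imwrite("pics/s5.png",cv2.resize(p["image"][200:400,250:430],None,fx=3,fy=3,interpolation=2))
E
```

```text
t 11.35 q [0.15 0.17 1.98 0.44 0.68 0.6 ] F [-0.  -0.1 -3. ] M [-0.35  0.35  0.02] open 0.15 grip 58.8 lip [0.6071 0.3685 0.0625] yaw/pitch/roll 0.812 0.174 0.004
lip s,y,n mm [-16.9   1.2  70.7]
2 x [-0.242, 0.004, 0.06, -0.019, 0.527, -0.002]  end tcp [0.47, 0.221, 0.251]
3 x [0.22, -0.0, -0.687, 0.0, 0.116, 0.0]  end tcp [0.459, 0.209, 0.314]
```

View pics/s5.png

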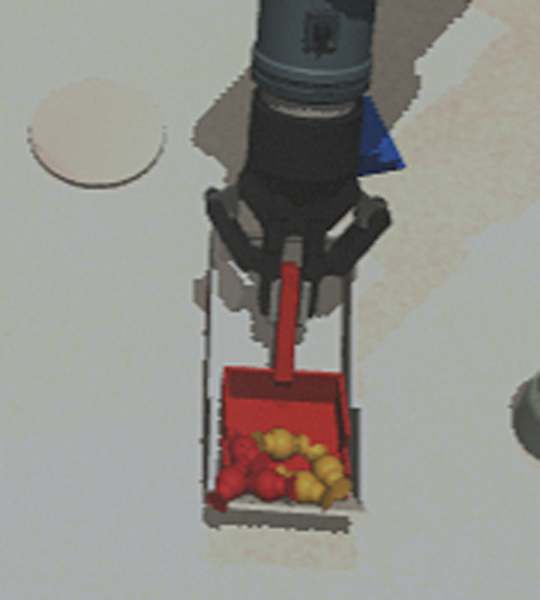

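All six are in the pan but at its front, still leaning on the far wall at pitch 10°; I tilt further up while still by the wall so that they slide back.

```bash
python3 - <<'E'
from plan import *
a=None;t=np.tan(np.radians(15))
for d,n in((46,.074),(52,.080)):
    th=np.radians(d); c=tcp(tubpt(.0035-n*t,n),TY,-A28+th); rows([c],start=a,ang=.05); a=c
E
```

```text
3 x [-0.384, 0.0, 0.12, -0.011, 0.473, -0.002]  end tcp [0.461, 0.211, 0.236]
3 x [-0.234, 0.0, 0.091, -0.0, 0.349, 0.0]  end tcp [0.452, 0.202, 0.217]
```

send_rows(
  commands=[
    [[-0.384, 0, 0.12, 0, 0.473, 0], [-0.384, 0, 0.12, 0, 0.473, 0], [-0.384, 0, 0.12, 0, 0.473, 0], [0, 0, 0, 0, 0, 0], [0, 0, 0, 0, 0, 0]],
  ],
)

```text
time_s: 11.82
eef_pos: [0.4613, 0.2118, 0.2358]
eef_rot: [-0.116, 0.879, 0.378, 0.266]
wrist_force: [0.8, 0.2, -2.1]
opening: 0.154
grasp_force: 58.8
```

```bash
cat > sw.py <<'E'
from plan import *
def sweets(names=("scene",)):
    S=scoopR(*lipnow()[1:3]); l=lipnow()[0]; g=l-S.apply(LIP)
    for n in names:
        p=imaging.camera(n)
        for c in ("sweet0_center",):
            for r in models.regions_of(p,c):
                if r["confidence"]>.15 and r["region"].sum()<900:
                    q=pts(p,r["region"]); m=np.median(q,0); print(n,round(r["confidence"],2),np.round(r["centre"]),m.round(3),"in scoop x,y,z mm",(1e3*(S.inv().apply(m-g)-[.0705,0,-.082])).round(0))
E
python3 - <<'E'
from sw import *
tubnow(); sweets(("scene","wrist"))
p=imaging.camera("wrist");cv2.imwrite("pics/w6.png",p["image"])
b=tcp(tubpt(.0035-.074*np.tan(np.radians(15)),.074)+[0,0,.03],TY,np.radians(24)); rows([b])
E
```

```text
t 11.82 q [0.09 0.16 2.09 0.76 0.57 0.26] F [ 0.8  0.2 -2.1] M [-0.43  0.32 -0.07] open 0.154 grip 58.8 lip [0.6086 0.3694 0.0659] yaw/pitch/roll 0.811 0.314 0.003
lip s,y,n mm [-16.8   0.7  74.5]
2 x [-0.189, -0.006, -0.245, -0.008, 0.508, 0.007]  end tcp [0.449, 0.199, 0.242]
```

View pics/w6.png

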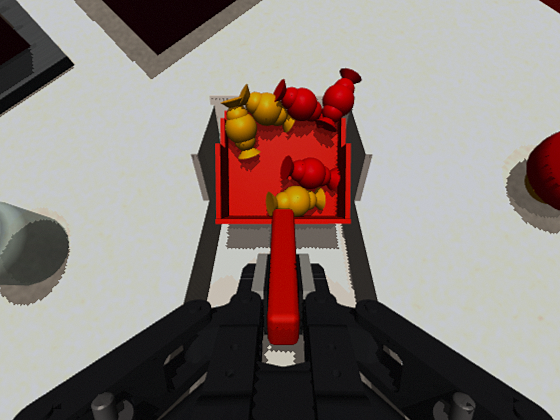

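```bash
python3 - <<'E'
from plan import *
n=.082; b=tcp(tubpt(.0035-n*np.tan(np.radians(15)),n)+[0,0,.008],TY,np.radians(26)); rows([b],ang=.04)
E
```

```text
4 x [-0.207, -0.003, 0.04, -0.004, 0.341, 0.003]  end tcp [0.45, 0.2, 0.218]
```

send_rows(
  commands=[
    [[-0.207, 0, 0.03, 0, 0.341, 0], [-0.207, 0, 0.03, 0, 0.341, 0], [-0.207, 0, 0.03, 0, 0.341, 0], [-0.207, 0, 0.03, 0, 0.341, 0], [0, 0, 0, 0, 0, 0], [0, 0, 0, 0, 0, 0]],
  ],
)

```text
time_s: 12.57
eef_pos: [0.4489, 0.1987, 0.2181]
eef_rot: [-0.141, 0.859, 0.369, 0.326]
wrist_force: [-0.7, 0.6, -1.3]
opening: 0.153
grasp_force: 58.8
```

```bash
cat > seg.py <<'E'
from plan import *
def blobs(name="wrist"):
    """red/gold points above the pan floor, clustered in the scoop frame"""
    p=imaging.camera(name); y,pt=lipnow()[1:3]; S=scoopR(y,pt); l=lipnow()[0]
    L=S.inv().apply(pts(p)-l)+[.04,0,0]; v,u=np.nonzero(p["depth"]>0)
    k=(abs(L[:,1])<.05)&(L[:,0]>-.037)&(L[:,0]<.075)&(L[:,2]>.012)&(L[:,2]<.05)&(abs(abs(L[:,1])-.0415)>.004)
    b=L[k]; hist,xe,ye=np.histogram2d(b[:,0],b[:,1],bins=[np.arange(-.04,.08,.01),np.arange(-.05,.051,.01)])
    print("rows = scoop x from -40 (back) by 10 mm, cols = y -50..50"); print(hist.astype(int))
E
python3 - <<'E'
from seg import *
tubnow(); blobs()
E
```

```text
t 12.57 q [ 0.03  0.17  2.17  1.14  0.54 -0.15] F [-0.7  0.6 -1.3] M [-0.44  0.41 -0.  ] open 0.153 grip 58.8 lip [0.6112 0.3715 0.0795] yaw/pitch/roll 0.811 0.452 0.002
lip s,y,n mm [-13.3   0.3  88.1]
rows = scoop x from -40 (back) by 10 mm, cols = y -50..50
[[ 71   0   6 114 160 155  32   0   0   0]
 [126   0  38 199 222 137  33   0   0   0]
 [172  40 191 221 110   8   3   4   0   1]
 [230  11 148 206 214  63   3 168  80   4]
 [168   0  18 207 236 163  23 247 169   2]
 [ 77   0 172 185 166 161 240 239 179   0]
 [  1   0  29   3  33 161 206 181  71   0]
 [  0   0   0   0   0   3  20   0   3   0]
 [  0   0   0   0   0   0   0   0   0   0]
 [  0   0   0   0   0   0   0   0   0   0]
 [  0   0   0   0   0   0   0   0   0   0]]
```

The sweets slid back: everything is now more than 10 mm behind the lip. I lift, then swing to the red box.

```bash
python3 - <<'E'
from plan import *
l,y,p,r=lipnow()
a=tcp(l+[-.02,-.02,.10],TY,.42); rows([a],lin=.018)
h=-.25; u=np.array([np.cos(h),np.sin(h)])
b=tcp(np.r_[RED-.045*u,.17],h,.42); rows([b],start=a,lin=.022)
q,T=b; print(np.hypot(*q[:2]))
E
```

```text
7 x [0.25, -0.006, -0.462, -0.003, -0.047, 0.0]  end tcp [0.432, 0.183, 0.326]
21 x [-0.332, 0.611, -0.256, -0.323, -0.0, 0.388]  end tcp [0.302, -0.243, 0.316]
0.38814749222192063
```

send_rows(
  commands=[
    [[0.25, 0, -0.462, 0, -0.047, 0], [0.25, 0, -0.462, 0, -0.047, 0], [0.25, 0, -0.462, 0, -0.047, 0], [0.25, 0, -0.462, 0, -0.047, 0], [0.25, 0, -0.462, 0, -0.047, 0], [0.25, 0, -0.462, 0, -0.047, 0], [0.25, 0, -0.462, 0, -0.047, 0]],
  ],
)

```text
time_s: 13.2
eef_pos: [0.4327, 0.1814, 0.3274]
eef_rot: [-0.134, 0.864, 0.371, 0.312]
wrist_force: [0.3, 0.2, -1.9]
opening: 0.156
grasp_force: 58.8
```

```bash
python3 - <<'E'
from plan import *
now()
h=-.25; u=np.array([np.cos(h),np.sin(h)])
b=tcp(np.r_[RED-.045*u,.17],h,.42); rows([b],lin=.022)
o=status.get_obs(); p,T=o["eef_pos"],R.from_quat(np.roll(o["eef_rot"],-1))
rv=(T.inv()*b[1]).as_rotvec()/21; M=sum(R.from_rotvec(rv*k).as_matrix() for k in range(21)); t=np.linalg.solve(M,T.inv().apply(b[0]-p))
for k in range(21):
    p=p+T.apply(t);T=T*R.from_rotvec(rv)
    if k%5==4: print(p.round(3),np.hypot(*p[:2]).round(3))
E
```

```text
t 13.2 q [-0.01 -0.12  2.16  0.76  0.74  0.27] F [ 0.3  0.2 -1.9] M [-0.45  0.36 -0.01] open 0.156 grip 58.8 lip [0.5918 0.3507 0.181 ] yaw/pitch/roll 0.812 0.419 0.0
21 x [-0.334, 0.609, -0.255, -0.323, 0.0, 0.389]  end tcp [0.302, -0.243, 0.316]
[0.444 0.071 0.325] 0.45
[ 0.428 -0.038  0.322] 0.43
[ 0.385 -0.14   0.319] 0.41
[ 0.318 -0.228  0.317] 0.392
```

send_rows(
  commands=[
    [[-0.334, 0.609, -0.255, -0.323, 0, 0.389], [-0.334, 0.609, -0.255, -0.323, 0, 0.389], [-0.334, 0.609, -0.255, -0.323, 0, 0.389], [-0.334, 0.609, -0.255, -0.323, 0, 0.389], [-0.334, 0.609, -0.255, -0.323, 0, 0.389], [-0.334, 0.609, -0.255, -0.323, 0, 0.389], [-0.334, 0.609, -0.255, -0.323, 0, 0.389], [-0.334, 0.609, -0.255, -0.323, 0, 0.389]],
  ],
)

```text
time_s: 13.87
eef_pos: [0.4384, 0.0041, 0.3223]
eef_rot: [-0.068, 0.921, 0.189, 0.333]
wrist_force: [0.6, -1.1, -1.0]
opening: 0.154
grasp_force: 58.9
```

send_rows(
  commands=[
    [[-0.334, 0.609, -0.255, -0.323, 0, 0.389], [-0.334, 0.609, -0.255, -0.323, 0, 0.389], [-0.334, 0.609, -0.255, -0.323, 0, 0.389], [-0.334, 0.609, -0.255, -0.323, 0, 0.389], [-0.334, 0.609, -0.255, -0.323, 0, 0.389], [-0.334, 0.609, -0.255, -0.323, 0, 0.389]],
  ],
)

```text
time_s: 14.37
eef_pos: [0.396, -0.1218, 0.3189]
eef_rot: [-0.017, 0.939, 0.048, 0.339]
wrist_force: [0.7, -0.1, -2.5]
opening: 0.153
grasp_force: 58.9
```

```bash
python3 - <<'E'
from seg import *
now(); blobs()
h=-.25; u=np.array([np.cos(h),np.sin(h)])
b=tcp(np.r_[RED-.040*u,.12],h,.38); rows([b],lin=.022)
E
```

```text
t 14.37 q [-0.77 -0.26  2.29  0.77  0.78  0.23] F [ 0.7 -0.1 -2.5] M [-0.08  0.56 -0.06] open 0.153 grip 58.9 lip [ 0.6269 -0.0972  0.1724] yaw/pitch/roll 0.102 0.418 0.0
rows = scoop x from -40 (back) by 10 mm, cols = y -50..50
[[  0  86   0  28 138 180 114 112 101  32]
 [  0 127 101 190 199 206 200 205 166  43]
 [  0 127 130 205 219 217 234 206 164  51]
 [  0 136   7  58  55  98 200 161  61  57]
 [  0 120   0   0  13 181 213 151   5  42]
 [  0  61   0   0  25 132 208 185  48  48]
 [  0  48   0   0   0   0  22  15   0  36]
 [  0   0   0   0   0   0   0   0   0   0]
 [  0   0   0   0   0   0   0   0   0   0]
 [  0   0   0   0   0   0   0   0   0   0]
 [  0   0   0   0   0   0   0   0   0   0]]
7 x [-0.413, 0.603, -0.064, -0.306, -0.055, 0.389]  end tcp [0.313, -0.246, 0.275]
```

send_rows(
  commands=[
    [[-0.413, 0.603, -0.064, -0.306, -0.055, 0.389], [-0.413, 0.603, -0.064, -0.306, -0.055, 0.389], [-0.413, 0.603, -0.064, -0.306, -0.055, 0.389], [-0.413, 0.603, -0.064, -0.306, -0.055, 0.389], [-0.413, 0.603, -0.064, -0.306, -0.055, 0.389], [-0.413, 0.603, -0.064, -0.306, -0.055, 0.389], [-0.413, 0.603, -0.064, -0.306, -0.055, 0.389], [0, 0, 0, 0, 0, 0]],
  ],
)

```text
time_s: 15.08
eef_pos: [0.3137, -0.2453, 0.2739]
eef_rot: [0.039, 0.94, -0.117, 0.318]
wrist_force: [0.4, -0.4, -1.2]
opening: 0.158
grasp_force: 59.3
```

```bash
python3 - <<'E'
from seg import *
now(); blobs()
h=-.25; u=np.array([np.cos(h),np.sin(h)])
b=tcp(np.r_[RED-.034*u,.085],h,.1); rows([b],ang=.06)
a=b
for th in (-.2,-.6,-.9,-1.15):
    c=tcp(np.r_[RED-.034*u,.085-.012*(th<-.3)],h,th); rows([c],start=a,ang=.1);a=c
E
```

```text
t 15.08 q [-1.15 -0.2   2.35  0.8   0.73  0.12] F [ 0.4 -0.4 -1.2] M [ 0.15  0.54 -0.  ] open 0.158 grip 59.3 lip [ 0.5332 -0.2995  0.118 ] yaw/pitch/roll -0.249 0.378 0.002
rows = scoop x from -40 (back) by 10 mm, cols = y -50..50
[[  0  86 142 122 162 116  79 138   9   0]
 [  0 162 239  64 220 221 222 210  53   0]
 [  0 148 167  27 212 220 217 181   2   0]
 [  0  56  53 133 187 218 204 158   1   0]
 [  0   0  26 230 211  21  31  44   0   0]
 [  0   0   3 216 120   0   0   0   0   0]
 [  0   0   3  76  45   0   0   0   0   0]
 [  0   0   0   0   0   0   0   0   0   0]
 [  0   0   0   0   0   0   0   0   0   0]
 [  0   0   0   0   0   0   0   0   0   0]
 [  0   0   0   0   0   0   0   0   0   0]]
5 x [0.405, 0.013, 0.066, -0.01, -0.556, 0.005]  end tcp [0.369, -0.26, 0.297]
3 x [0.883, -0.0, -0.24, 0.0, -1.0, -0.0]  end tcp [0.437, -0.278, 0.339]
4 x [0.89, 0.0, -0.14, 0.0, -1.0, -0.0]  end tcp [0.541, -0.304, 0.348]
3 x [0.883, -0.0, -0.24, -0.0, -1.0, -0.0]  end tcp [0.62, -0.324, 0.334]
3 x [0.734, 0.0, -0.206, 0.0, -0.833, -0.0]  end tcp [0.68, -0.34, 0.306]
```

send_rows(
  commands=[
    [[0.405, 0.013, 0.066, -0.01, -0.556, 0.005], [0.405, 0.013, 0.066, -0.01, -0.556, 0.005], [0.405, 0.013, 0.066, -0.01, -0.556, 0.005], [0.405, 0.013, 0.066, -0.01, -0.556, 0.005], [0.405, 0.013, 0.066, -0.01, -0.556, 0.005], [0.883, 0, -0.24, 0, -1, 0], [0.883, 0, -0.24, 0, -1, 0], [0.883, 0, -0.24, 0, -1, 0]],
  ],
)

```text
time_s: 15.8
eef_pos: [0.4396, -0.2755, 0.3409]
eef_rot: [0.006, 0.992, -0.123, 0.035]
wrist_force: [0.3, -0.1, -1.0]
opening: 0.153
grasp_force: 59.3
```

send_rows(
  commands=[
    [[0.89, 0, -0.14, 0, -1, 0], [0.89, 0, -0.14, 0, -1, 0], [0.89, 0, -0.14, 0, -1, 0], [0.89, 0, -0.14, 0, -1, 0], [0.883, 0, -0.24, 0, -1, 0], [0.883, 0, -0.24, 0, -1, 0], [0.883, 0, -0.24, 0, -1, 0], [0, 0, 0, 0, 0, 0]],
  ],
)

```text
time_s: 16.47
eef_pos: [0.6243, -0.321, 0.3264]
eef_rot: [-0.039, 0.943, -0.116, -0.311]
wrist_force: [0.1, 0.4, -4.9]
opening: 0.157
grasp_force: 59.4
```

```bash
python3 - <<'E'
from seg import *
now()
for n in ("scene","top","wrist"):
    p=imaging.camera(n); cv2.imwrite(f"pics/d_{n}.png",cv2.resize(p["image"][110:310,90:290],None,fx=3,fy=3,interpolation=2) if n=="scene" else p["image"])
    for r in models.regions_of(p,"sweet0_center"):
        if r["confidence"]>.15 and r["region"].sum()<2500: print(n,round(r["confidence"],2),np.round(r["centre"]),np.median(pts(p,r["region"]),0).round(3))
h=-.25; u=np.array([np.cos(h),np.sin(h)])
rows([tcp(np.r_[RED-.034*u,.08],h,-1.1)])
E
```

```text
t 16.47 q [-0.6   0.74  1.05 -0.22  1.95  1.2 ] F [ 0.1  0.4 -4.9] M [-0.16 -0.41  0.01] open 0.157 grip 59.4 lip [ 0.5406 -0.2987  0.0659] yaw/pitch/roll -0.243 -0.91 0.002
scene 0.61 [182. 198.] [ 0.597 -0.312  0.022]
scene 0.61 [194. 188.] [ 0.555 -0.324  0.021]
wrist 0.73 [274.   2.] [ 0.586 -0.303  0.021]
3 x [0.561, 0.031, -0.205, 0.01, -0.685, 0.005]  end tcp [0.668, -0.337, 0.32]
```

View pics/d_scene.png

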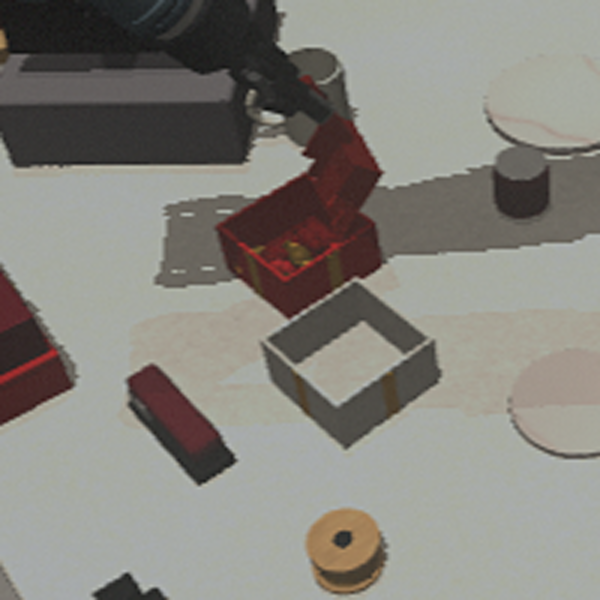

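The sweets lie in the red box (280,250); white box (350,385) is empty. I tilt a bit more so nothing stays behind, then lift and return.

send_rows(
  commands=[
    [[0.561, 0.031, -0.205, 0, -0.685, 0], [0.561, 0.031, -0.205, 0, -0.685, 0], [0.561, 0.031, -0.205, 0, -0.685, 0], [0, 0, 0, 0, 0, 0], [0, 0, 0, 0, 0, 0]],
  ],
)

```text
time_s: 17.18
eef_pos: [0.6684, -0.337, 0.3159]
eef_rot: [-0.05, 0.908, -0.112, -0.4]
wrist_force: [-0.5, -0.2, -0.6]
opening: 0.151
grasp_force: 59.5
```

```bash
python3 - <<'E'
from plan import *
now()
h=-.25; u=np.array([np.cos(h),np.sin(h)])
a=tcp(np.r_[RED-.06*u,.17],h,-.5); rows([a],lin=.025)
b=tcp(LIP0+[0,0,.12],YAW0,0); rows([b],start=a,lin=.025)
E
```

```text
t 17.18 q [-0.58  0.93  0.8  -0.3   2.2   1.16] F [-0.5 -0.2 -0.6] M [-0.12 -0.51 -0.01] open 0.151 grip 59.5 lip [ 0.5378 -0.3028  0.0769] yaw/pitch/roll -0.245 -1.104 0.002
9 x [-0.844, -0.002, -0.036, 0.001, 0.671, 0.004]  end tcp [0.489, -0.291, 0.443]
13 x [-0.315, -0.684, 0.241, 0.011, 0.374, -0.443]  end tcp [0.366, -0.025, 0.356]
```

send_rows(
  commands=[
    [[-0.6, 0, -0.55, 0, 0, 0], [-0.6, 0, -0.55, 0, 0, 0], [-0.6, 0, -0.55, 0, 0, 0], [0, 0, 0, 0, 0, 0]],
  ],
)

```text
time_s: 17.52
eef_pos: [0.6681, -0.3371, 0.4005]
eef_rot: [-0.047, 0.911, -0.114, -0.394]
wrist_force: [0.9, 0.1, 0.4]
opening: 0.153
grasp_force: 59.5
```

```bash
python3 - <<'E'
from plan import *
now()
h=-.25; u=np.array([np.cos(h),np.sin(h)])
a=tcp(np.r_[RED-.06*u,.18],h,-.5); rows([a],lin=.028)
p=imaging.camera("wrist")
for n in ("scene","wrist","top"):
  p=imaging.camera(n)
  A=pts(p); L=A-[*RED,0]; t=np.radians(6.6); x=L[:,0]*np.cos(t)+L[:,1]*np.sin(t); y=-L[:,0]*np.sin(t)+L[:,1]*np.cos(t)
  k=(abs(x)<.049)&(abs(y)<.049)&(A[:,2]<.058); print(n,k.sum(),np.percentile(A[k,2],[5,50,95,100]).round(3))
E
```

```text
t 17.52 q [-0.58  0.86  0.74 -0.33  2.3   1.12] F [0.9 0.1 0.4] M [-0.15 -0.39  0.01] open 0.153 grip 59.5 lip [ 0.5402 -0.3048  0.1597] yaw/pitch/roll -0.256 -1.091 -0.009
7 x [-0.891, -0.002, 0.26, 0.007, 0.844, -0.0]  end tcp [0.489, -0.291, 0.453]
scene 286 [0.002 0.017 0.026 0.049]
wrist 412 [0.003 0.004 0.005 0.025]Traceback (most recent call last):
  File "<stdin>", line 9, in <module>
    return _quantile_unchecked(
        a, q, axis, out, overwrite_input, method, keepdims, weights)
    return _ureduce(a,
                    func=_quantile_ureduce_func,
    ...<5 lines>...
                    overwrite_input=overwrite_input,
                    method=method)
    r = func(a, **kwargs)
    result = _quantile(arr,
                       quantiles=q,
    ...<2 lines>...
                       out=out,
                       weights=wgt)
    slices_having_nans = np.isnan(arr[-1, ...])
                                  ~~~^^^^^^^^^
IndexError: index -1 is out of bounds for axis 0 with size 0
```

send_rows(
  commands=[
    [[-0.891, 0, 0.26, 0, 0.844, 0], [-0.891, 0, 0.26, 0, 0.844, 0], [-0.891, 0, 0.26, 0, 0.844, 0], [-0.891, 0, 0.26, 0, 0.844, 0], [-0.891, 0, 0.26, 0, 0.844, 0], [-0.891, 0, 0.26, 0, 0.844, 0], [-0.891, 0, 0.26, 0, 0.844, 0]],
  ],
)

```text
time_s: 18.3
eef_pos: [0.4887, -0.2913, 0.4445]
eef_rot: [-0.015, 0.985, -0.122, -0.117]
wrist_force: [-0.2, 0.2, -0.4]
opening: 0.153
grasp_force: 59.4
```

```bash
python3 - <<'E'
from seg import *
now(); blobs()
p=imaging.camera("wrist"); 
b=tcp(LIP0+[0,0,.12],YAW0,0); rows([b],lin=.025)
s=imaging.camera("scene"); cv2.imwrite("pics/c.png",np.hstack([cv2.resize(p["image"],(400,300)),cv2.resize(s["image"][120:240,140:300],(400,300))]))
E
```

```text
t 18.3 q [-0.72  0.21  1.5  -0.11  1.64  1.1 ] F [-0.2  0.2 -0.4] M [-0.06 -0.06  0.01] open 0.153 grip 59.4 lip [ 0.5102 -0.2954  0.1708] yaw/pitch/roll -0.247 -0.51 0.001
rows = scoop x from -40 (back) by 10 mm, cols = y -50..50
[[  0   5   7   3 133  90   5   4   0   0]
 [  0   0   0   0   0   0   0   0   0   0]
 [  0   0   0   0   0   0   0   0   0   0]
 [  0   0   0   0   0   0   0   0   0   0]
 [  0   0   0   0   0   0   0   0   0   0]
 [  0   0   0   0   0   0   0   0   0   0]
 [  0   0   0   0   0   0   0   0   0   0]
 [  0   0   0   0   0   0   0   0   0   0]
 [  0   0   0   0   0   0   0   0   0   0]
 [  0   0   0   0   0   0   0   0   0   0]
 [  0   0   0   0   0   0   0   0   0   0]]
13 x [-0.304, -0.681, 0.246, 0.005, 0.385, -0.442]  end tcp [0.366, -0.025, 0.356]
```

View pics/c.png

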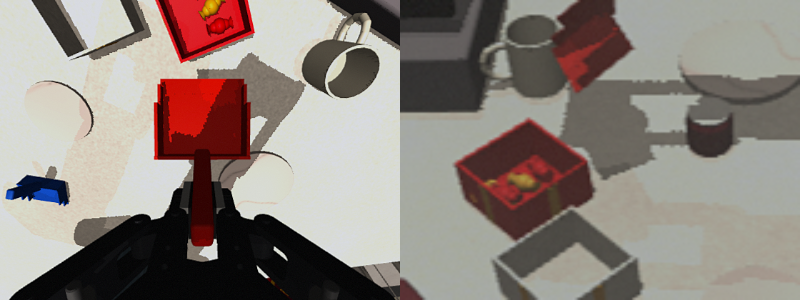

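Scoop is empty (left half, 203,120) and sweets are in the red box (right half, 525,180). I measure the bare disc and return.

send_rows(
  commands=[
    [[-0.304, -0.681, 0.246, 0, 0.385, -0.442], [-0.304, -0.681, 0.246, 0, 0.385, -0.442], [-0.304, -0.681, 0.246, 0, 0.385, -0.442], [-0.304, -0.681, 0.246, 0, 0.385, -0.442], [-0.304, -0.681, 0.246, 0, 0.385, -0.442], [-0.304, -0.681, 0.246, 0, 0.385, -0.442]],
  ],
)

```text
time_s: 18.95
eef_pos: [0.4484, -0.1612, 0.4108]
eef_rot: [-0.017, 1.0, 0.009, -0.001]
wrist_force: [-0.5, -0.1, -1.1]
opening: 0.156
grasp_force: 59.4
```

```bash
python3 - <<'E'
from held import *
now(); held(("wrist",)); held(("scene",))
b=tcp(LIP0+[0,0,.10],YAW0,0); rows([b],lin=.025)
for n in ("scene","top","wrist"):
    p=imaging.camera(n); A=pts(p)
    for z0,z1 in ((.0045,.012),):
        W=A[(A[:,2]>z0)&(A[:,2]<z1)&(np.hypot(A[:,0]-.475,A[:,1]-.008)<.075)]
        if len(W)<200: print(n,len(W)); continue
        f=lambda c:np.sort(np.hypot(W[:,0]-c[0],W[:,1]-c[1]))
        r=min(((f((x,y))>.0625).sum(),x,y) for x in np.arange(.45,.5,.001) for y in np.arange(-.015,.03,.001))
        print(n,len(W),W.mean(0).round(4),"best",np.round(r,3))
E
```

```text
t 18.95 q [-0.6  -0.05  1.83  0.03  1.37  0.94] F [-0.5 -0.1 -1.1] M [ 0.04  0.04 -0.03] open 0.156 grip 59.4 lip [ 0.5328 -0.1499  0.1498] yaw/pitch/roll 0.028 -0.276 0.035
wrist 18247
dpos [-0.0005  0.0006  0.0005] drot(scoop axes) [ 0.    -0.001  0.001] res 0.00011 6e-05
scene 734
dpos [ 0.0019 -0.0004 -0.0006] drot(scoop axes) [ 0.008 -0.006 -0.004] res 0.00038 0.00034
7 x [-0.329, -0.681, 0.335, 0.006, 0.388, -0.434]  end tcp [0.366, -0.025, 0.336]
scene 1215 [0.4745 0.0061 0.0078] best [2.    0.473 0.004]
top 1195 [0.4731 0.0029 0.0082] best [8.40e+01 4.73e-01 2.00e-03]
wrist 7354 [0.4732 0.005  0.0082] best [0.    0.471 0.006]
```

send_rows(
  commands=[
    [[-0.329, -0.681, 0.335, 0, 0.388, -0.434], [-0.329, -0.681, 0.335, 0, 0.388, -0.434], [-0.329, -0.681, 0.335, 0, 0.388, -0.434], [-0.329, -0.681, 0.335, 0, 0.388, -0.434], [-0.329, -0.681, 0.335, 0, 0.388, -0.434], [-0.329, -0.681, 0.335, 0, 0.388, -0.434], [-0.329, -0.681, 0.335, 0, 0.388, -0.434], [0, 0, 0, 0, 0, 0]],
  ],
)

```text
time_s: 19.87
eef_pos: [0.3655, -0.0256, 0.3343]
eef_rot: [-0.02, 0.978, 0.158, 0.134]
wrist_force: [0.1, -0.4, -2.1]
opening: 0.157
grasp_force: 59.5
```

```bash
sed -i 's/^BOWL0=np.array([^)]*)/BOWL0=np.array([.473,.005])/' plan.py; python3 - <<'E'
from plan import *
now()
a=tcp(LIP0+[0,0,.05],YAW0,0); rows([a],lin=.02)
b=tcp(LIP0+[0,0,.008],YAW0,0); rows([b],start=a,lin=.012)
E
```

```text
t 19.87 q [-0.48 -0.35  2.25  0.22  1.05  0.68] F [ 0.1 -0.4 -2.1] M [-0.07  0.24 -0.01] open 0.157 grip 59.5 lip [0.5098 0.0222 0.1057] yaw/pitch/roll 0.319 -0.002 -0.004
3 x [-0.154, 0.062, 0.512, 0.012, 0.008, -0.0]  end tcp [0.366, -0.031, 0.286]
4 x [-0.095, -0.0, 0.337, 0.0, 0.0, 0.0]  end tcp [0.366, -0.031, 0.244]
```

send_rows(
  commands=[
    [[-0.154, 0.062, 0.512, 0, 0.008, 0], [-0.154, 0.062, 0.512, 0, 0.008, 0], [-0.154, 0.062, 0.512, 0, 0.008, 0], [-0.095, 0, 0.337, 0, 0, 0], [-0.095, 0, 0.337, 0, 0, 0], [-0.095, 0, 0.337, 0, 0, 0], [-0.095, 0, 0.337, 0, 0, 0], [0, 0, 0, 0, 0, 0]],
  ],
)

```text
time_s: 20.53
eef_pos: [0.3694, -0.0347, 0.2459]
eef_rot: [-0.018, 0.978, 0.156, 0.135]
wrist_force: [-0.2, 0.6, -0.8]
opening: 0.154
grasp_force: 59.4
```

```bash
python3 - <<'E'
from plan import *
now()
b=tcp(LIP0+[0,0,.0005],YAW0,0); rows([b],lin=.003)
E
```

```text
t 20.53 q [-0.5  -0.14  2.31  0.27  0.79  0.58] F [-0.2  0.6 -0.8] M [-0.1   0.25  0.02] open 0.154 grip 59.4 lip [0.5148 0.0122 0.0177] yaw/pitch/roll 0.315 0.0 -0.006
4 x [-0.035, -0.035, 0.069, 0.018, -0.001, -0.009]  end tcp [0.366, -0.031, 0.237]
```

send_rows(
  commands=[
    [[-0.035, -0.035, 0.069, 0.018, 0, -0.01], [-0.035, -0.035, 0.069, 0.018, 0, -0.01], [-0.035, -0.035, 0.069, 0.018, 0, -0.01], [-0.035, -0.035, 0.069, 0.018, 0, -0.01], [0, 0, 0, 0, 0, 0], [0, 0, 0, 0, 0, 0]],
  ],
)

```text
time_s: 21.03
eef_pos: [0.3658, -0.0303, 0.2379]
eef_rot: [-0.021, 0.978, 0.159, 0.137]
wrist_force: [0.4, 0.7, -0.4]
opening: 0.152
grasp_force: 59.4
```

```bash
python3 - <<'E'
from plan import *
now()
E
```

```text
t 21.03 q [-0.49 -0.13  2.33  0.29  0.77  0.57] F [ 0.4  0.7 -0.4] M [-0.09  0.24  0.  ] open 0.152 grip 59.4 lip [0.5112 0.0186 0.0102] yaw/pitch/roll 0.322 0.003 -0.002
```

send_rows(
  commands=[
    [[-0.02, 0, 0.07, 0, 0, 0], [-0.01, 0, 0.03, 0, 0, 0], [0, 0, 0, 0, 0, 0], [0, 0, 0, 0, 0, 0]],
  ],
)

```text
time_s: 21.37
eef_pos: [0.3666, -0.0306, 0.2373]
eef_rot: [-0.021, 0.977, 0.16, 0.137]
wrist_force: [-26.5, 1.8, 46.3]
opening: 0.154
grasp_force: 66.9
```

```bash
python3 - <<'E'
from held import *
now(); held(("wrist",))
E
```

```text
t 21.37 q [-0.49 -0.13  2.33  0.29  0.77  0.56] F [-26.5   1.8  46.3] M [0.91 2.73 0.39] open 0.154 grip 66.9 lip [0.512  0.0186 0.0096] yaw/pitch/roll 0.324 0.004 -0.003
wrist 18188
dpos [-0.0005  0.0007  0.0006] drot(scoop axes) [ 0.003  0.004 -0.002] res 0.00011 6e-05
```

Firm contact at 46 N; I ease back 2 mm and then open.

send_rows(
  commands=[
    [[0.02, 0, -0.065, 0, 0, 0], [0, 0, 0, 0, 0, 0], [0, 0, 0, 0, 0, 0]],
  ],
)

```text
time_s: 21.67
eef_pos: [0.3662, -0.0306, 0.2372]
eef_rot: [-0.02, 0.978, 0.159, 0.137]
wrist_force: [-2.4, -0.7, 6.1]
opening: 0.157
grasp_force: 60.6
```

send_rows(
  commands=[
    [[0, 0, 0, 0, 0, 0], [0, 0, 0, 0, 0, 0], [0, 0, 0, 0, 0, 0], [0, 0, 0, 0, 0, 0], [0, 0, 0, 0, 0, 0]],
  ],
  jaw=0.6,
)

```text
time_s: 22.08
eef_pos: [0.3658, -0.0303, 0.2365]
eef_rot: [-0.021, 0.978, 0.159, 0.136]
wrist_force: [-0.2, 0.1, -0.9]
opening: 0.601
grasp_force: 0.0
```

send_rows(
  commands=[
    [[0, 0, -0.3, 0, 0, 0], [0, 0, -0.6, 0, 0, 0], [0, 0, -0.8, 0, 0, 0], [0, 0, -0.8, 0, 0, 0], [0, 0, -0.8, 0, 0, 0], [0, 0, -0.8, 0, 0, 0], [0, 0, 0, 0, 0, 0], [0, 0, 0, 0, 0, 0]],
  ],
)

```text
time_s: 22.75
eef_pos: [0.3341, -0.041, 0.3561]
eef_rot: [-0.02, 0.977, 0.159, 0.138]
wrist_force: [-0.1, 0.4, -0.3]
opening: 0.595
grasp_force: 0.0
```

```bash
python3 - <<'E'
from fit import *
from plan import now
now()
for n in ("scene","wrist","top"):
    p=imaging.camera(n)
    hsv=cv2.cvtColor(p["image"],cv2.COLOR_BGR2HSV); red=((hsv[...,0]<8)|(hsv[...,0]>172))&(hsv[...,1]>120)
    Q=pts(p,red); S=Q[(Q[:,2]>.006)&(Q[:,2]<.12)&(Q[:,0]>.36)&(Q[:,0]<.55)&(abs(Q[:,1])<.09)]
    print(n,len(S),fit(S,scoopdist,[.473,.005,.32],.008))
    if n!="wrist":
        for o in ["ribbon_spool","tin","mug","jar","lantern","stapler","tub","sweet0_center"]:
            for r in models.regions_of(p,o)[:4]:
                if r["confidence"]>.3: print(o,round(r["confidence"],2),np.round(r["centre"]),np.median(pts(p,r["region"]),0).round(3))
    if n=="scene": s=p
    if n=="wrist": w=p
cv2.imwrite("pics/f.png",np.hstack([cv2.resize(s["image"][120:380,130:450],(400,325)),cv2.resize(w["image"],(400,325))]))
E
```

```text
t 22.75 q [-0.58 -0.48  2.29  0.23  1.16  0.59] F [-0.1  0.4 -0.3] M [-0.09  0.15 -0.01] open 0.595 grip 0.0 lip [0.4802 0.0073 0.1287] yaw/pitch/roll 0.321 0.006 -0.005
scene 840 (array([0.476 , 0.0047, 0.304 ]), np.float64(0.0))
ribbon_spool 0.85 [208. 297.] [0.73  0.021 0.035]
tin 0.88 [261. 171.] [ 0.349 -0.233  0.043]
mug 0.58 [188. 143.] [ 0.45  -0.478  0.055]
jar 0.97 [441. 336.] [0.407 0.449 0.066]
lantern 0.89 [231. 350.] [0.768 0.187 0.054]
stapler 0.81 [148. 252.] [ 0.774 -0.18   0.04 ]
stapler 0.67 [317. 395.] [0.68  0.363 0.017]
tub 0.93 [345. 323.] [0.536 0.294 0.051]
tub 0.73 [188. 195.] [ 0.57  -0.318  0.02 ]
sweet0_center 0.59 [184. 198.] [ 0.596 -0.311  0.022]
wrist 6561 (array([0.4725, 0.0059, 0.3237]), np.float64(0.0))
top 831 (array([0.4761, 0.0021, 0.3065]), np.float64(0.0007))
ribbon_spool 0.72 [271. 135.] [0.721 0.012 0.036]
tin 0.75 [360. 269.] [ 0.339 -0.246  0.055]
mug 0.82 [453. 234.] [ 0.444 -0.509  0.036]
lantern 0.76 [218. 121.] [0.757 0.173 0.055]
stapler 0.84 [346. 121.] [ 0.762 -0.196  0.042]
stapler 0.54 [393. 190.] [ 0.568 -0.324  0.023]
stapler 0.31 [393. 204.] [ 0.539 -0.331  0.022]
tub 0.66 [259. 223.] [0.475 0.015 0.008]
tub 0.62 [170. 192.] [0.548 0.304 0.05 ]
sweet0_center 0.65 [276. 222.] [ 0.468 -0.003  0.012]
```

View pics/f.png

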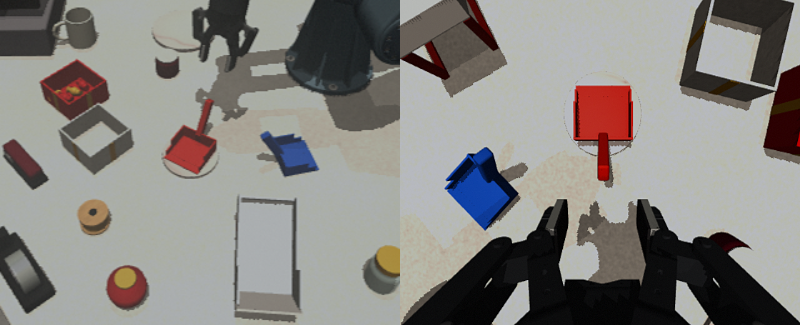

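Scoop stands on its disc (190,150), the tub (265,250) and white box are empty, and no bystander has moved. One odd detection at (317,395) in the scene picture needs a check before handing in.

```bash
python3 - <<'E'
from h import *
for n in ("scene","top"):
    p=imaging.camera(n); A=pts(p); k=(A[:,2]>.012)&(A[:,0]>.66)&(A[:,0]<.75)&(A[:,1]>.28)&(A[:,1]<.45)
    print(n,k.sum(),A[k].mean(0) if k.any() else "")
    if n=="scene": cv2.imwrite("pics/g.png",np.hstack([cv2.resize(p["image"][350:420,270:370],(400,280),interpolation=2),cv2.resize(p["image"][160:225,150:240],(390,280),interpolation=2)]))
E
```

```text
scene 119 [0.67901528 0.35901405 0.01869695]
top 58 [0.67676611 0.35388347 0.02000004]
```

View pics/g.png

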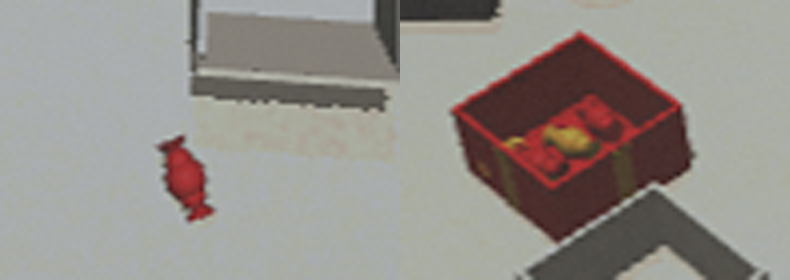

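One red sweet did drop onto the counter beyond the tub, at about (0.678,0.356), so I must fetch it with the scoop. (I have gone past the ten-picture budget, so only numbers from here.) I measure the sweet and the room around it, and plan the regrasp.

```bash
python3 - <<'E'
from plan import *
A=[];
for n in ("scene","top"):
    p=imaging.camera(n); a=pts(p); A.append(a)
    k=(a[:,2]>.004)&(np.hypot(a[:,0]-.678,a[:,1]-.357)<.03); s=a[k]; c=s[:,:2]-s[:,:2].mean(0); w,v=np.linalg.eigh(c.T@c/len(c))
    print(n,k.sum(),"min/max",s.min(0).round(3),s.max(0).round(3),"mean",s.mean(0).round(4),"axis",np.degrees(np.arctan2(v[1,1],v[0,1])).round(0),"sd mm",(1e3*np.sqrt(w)).round(1))
    print("max z, x .50-.95 (rows 3cm) y .20-.66 (cols 3cm)")
    for x in np.arange(.5,.95,.03): print("%.2f"%x," ".join("%3d"%(1e3*max([0,*a[(a[:,0]>=x)&(a[:,0]<x+.03)&(a[:,1]>=y)&(a[:,1]<y+.03),2]])) for y in np.arange(.2,.66,.03)))
T=R.from_quat(np.roll(status.get_obs()["eef_rot"],-1))
rows([(np.array([.3658,-.0303,.2370]),R.from_quat(np.roll([-.021,.978,.159,.136],-1)))])
E
```

```text
scene 158 min/max [0.655 0.334 0.004] [0.705 0.381 0.071] mean [0.68   0.3614 0.0165] axis 71.0 sd mm [ 5.4 10.6]
max z, x .50-.95 (rows 3cm) y .20-.66 (cols 3cm)
0.50 126  74  62  51  85  71   3   3   4   3   5   3   3   0   0   0
0.53 119 104  52  40  30  99  88   3   4   3   3   1   0   0   0   0
0.56   4  97  83  31  31  56  84  69   3   3   3   0   0   0   0   0
0.59   5   5  83 102  53  72  72   4   4   3   0 130   0   0   0   0
0.62   4   3   3  92  81  72   3   5   4   0   0   0   0   0   0   0
0.65   4   4   4   3  71  22   4   3   0   0   0   0   0   0   0   0
0.68   4   4   3   4  22  22   9   1   0   0   0   0   0   0   0   0
0.71  46   3   3   3   3   3   2   0   0   0   0   0   0   0   0   0
0.74  57   4   4   4   3   5   0   0   0   0   0   0   0   0   0   0
0.77  57   4   3   3   3   0   0   0   0   0   0   0   0   0   0   0
0.80   3   3   4   4   0   0   0   0   0   0   0   0   0   0   0   0
0.83   4   4   3   3   0   0   0   0   0   0   0   0   0   0   0   0
0.86   3   5   3   0   0   0   0   0   0   0   0   0   0   0   0   0
0.89   4   2   0   0   0   0   0   0   0
[... 668 characters left out ...]
 185
0.68   7   9   9   8  18  23  10   8   8   7   7 135   0 184 185 185
0.71  33   8   8   6   7   7   8   8   5   9   8 135   0 184 185 187
0.74  54   7  10   9   9   8   6  10   7   6   6 136 185 187 184 184
0.77  52   7   7   7   7   7   8   7   9   6  10 135 179 187 186 185
0.80   8   6   7   7   6   8   7   6   9   8   7 133   0 189 186 185
0.83   7   9   7   9   8   7   9   5   8   7   6 134 134 135 136 136
0.86   9   8   7   9   8   8   8   9   8   9   8   7   6   0   0   0
0.89   9   8   6   9   9  11   9   9   7   8  10   6   5   8   7   7
0.92   8   8   7   8   7   7   7   7   8   8   6   6  13   7   6   9
5 x [0.001, -0.0, 0.818, 0.0, -0.002, -0.0]  end tcp [0.366, -0.03, 0.237]
```

send_rows(
  commands=[
    [[0, 0, 0.8, 0, 0, 0], [0, 0, 0.8, 0, 0, 0], [0, 0, 0.8, 0, 0, 0], [0, 0, 0.8, 0, 0, 0], [0, 0, 0.7, 0, 0, 0], [0, 0, 0.1, 0, 0, 0], [0, 0, 0, 0, 0, 0]],
  ],
)

```text
time_s: 24.48
eef_pos: [0.3646, -0.0302, 0.2386]
eef_rot: [-0.022, 0.978, 0.159, 0.135]
wrist_force: [0.6, 0.6, -0.9]
opening: 0.6
grasp_force: 0.0
```

send_rows(
  commands=[
    [[0, 0, 0, 0, 0, 0], [0, 0, 0, 0, 0, 0], [0, 0, 0, 0, 0, 0], [0, 0, 0, 0, 0, 0], [0, 0, 0, 0, 0, 0]],
  ],
  jaw=0,
)

```text
time_s: 24.9
eef_pos: [0.3655, -0.031, 0.241]
eef_rot: [-0.02, 0.977, 0.159, 0.138]
wrist_force: [-2.2, -0.6, 7.0]
opening: 0.156
grasp_force: 58.5
```

```bash
python3 - <<'E'
from held import *
now()
# scoop stands level on the disc: lip z = 8 mm, pitch = roll = 0 fix the grasp
o=status.get_obs(); T=R.from_quat(np.roll(o["eef_rot"],-1)); _,y,_,_=lipnow()
l=lipnow()[0]; S=scoopR(y,0); bx=np.array([.473,.0055])
g=np.r_[l[:2],.008]-S.apply(LIP); print("lip z was",l[2])
json.dump({"p":S.inv().apply(o["eef_pos"]+T.apply([0,0,G])-g).tolist(),"r":(S.inv()*T).as_rotvec().tolist()},open("grasp.json","w"))
E
python3 - <<'E'
from held import *
now(); held(("wrist",))
a=tcp(lipnow()[0]+[0,0,.13],YAW0,0); rows([a],lin=.025)
u=np.array([np.cos(1.5),np.sin(1.5),0])
b=tcp(np.array([.700,.30,.14])-.0*u,1.5,0); rows([b],start=a,lin=.028)
q,T=a; Q=b[1]
E
```

```text
t 24.9 q [-0.5  -0.14  2.33  0.29  0.78  0.57] F [-2.2 -0.6  7. ] M [0.21 0.31 0.07] open 0.156 grip 58.5 lip [0.5115 0.0176 0.0136] yaw/pitch/roll 0.322 0.005 -0.004
lip z was 0.013579922081747534
t 24.9 q [-0.5  -0.14  2.33  0.29  0.78  0.57] F [-2.2 -0.6  7. ] M [0.21 0.31 0.07] open 0.156 grip 58.5 lip [0.5115 0.0176 0.008 ] yaw/pitch/roll 0.322 -0.0 0.0
wrist 17269
dpos [0.0006 0.0013 0.002 ] drot(scoop axes) [-0.001  0.009  0.001] res 0.00041 8e-05
6 x [0.199, 0.002, -0.694, -0.001, -0.0, 0.003]  end tcp [0.365, -0.031, 0.371]
14 x [0.837, 0.334, 0.236, 0.232, 0.004, -0.81]  end tcp [0.689, 0.147, 0.373]
```

send_rows(
  commands=[
    [[0.2, 0, -0.74, 0, 0, 0], [0.2, 0, -0.74, 0, 0, 0], [0.2, 0, -0.74, 0, 0, 0], [0.2, 0, -0.74, 0, 0, 0], [0.2, 0, -0.74, 0, 0, 0], [0.2, 0, -0.74, 0, 0, 0], [0.2, 0, -0.74, 0, 0, 0]],
  ],
)

```text
time_s: 25.53
eef_pos: [0.3624, -0.0308, 0.4025]
eef_rot: [-0.02, 0.978, 0.159, 0.137]
wrist_force: [1.2, 0.1, -0.7]
opening: 0.154
grasp_force: 58.7
```

```bash
python3 - <<'E'
from plan import *
now()
b=tcp(np.array([.702,.29,.17]),1.5,0); rows([b],lin=.028)
E
```

```text
t 25.53 q [-0.5  -0.45  2.18  0.21  1.22  0.7 ] F [ 1.2  0.1 -0.7] M [-0.13  0.2  -0.04] open 0.154 grip 58.7 lip [0.5081 0.0178 0.1693] yaw/pitch/roll 0.322 -0.001 0.0
14 x [0.825, 0.361, 0.236, 0.231, 0.004, -0.809]  end tcp [0.691, 0.137, 0.403]
```

send_rows(
  commands=[
    [[0.825, 0.361, 0.236, 0.231, 0, -0.809], [0.825, 0.361, 0.236, 0.231, 0, -0.809], [0.825, 0.361, 0.236, 0.231, 0, -0.809], [0.825, 0.361, 0.236, 0.231, 0, -0.809], [0.825, 0.361, 0.236, 0.231, 0, -0.809], [0.825, 0.361, 0.236, 0.231, 0, -0.809], [0.825, 0.361, 0.236, 0.231, 0, -0.809]],
  ],
)

```text
time_s: 26.12
eef_pos: [0.5538, 0.0029, 0.4011]
eef_rot: [-0.06, 0.889, 0.437, 0.124]
wrist_force: [0.5, -1.0, -0.9]
opening: 0.156
grasp_force: 58.7
```

send_rows(
  commands=[
    [[0.825, 0.361, 0.236, 0.231, 0, -0.809], [0.825, 0.361, 0.236, 0.231, 0, -0.809], [0.825, 0.361, 0.236, 0.231, 0, -0.809], [0.825, 0.361, 0.236, 0.231, 0, -0.809], [0.825, 0.361, 0.236, 0.231, 0, -0.809], [0.825, 0.361, 0.236, 0.231, 0, -0.809], [0.825, 0.361, 0.236, 0.231, 0, -0.809], [0, 0, 0, 0, 0, 0]],
  ],
)

```text
time_s: 26.78
eef_pos: [0.6929, 0.14, 0.4002]
eef_rot: [-0.094, 0.722, 0.678, 0.101]
wrist_force: [-0.3, 0.9, -0.4]
opening: 0.154
grasp_force: 58.9
```

```bash
cat > sweet.py <<'E'
from held import *
def find(n):
    p=imaging.camera(n); hsv=cv2.cvtColor(p["image"],cv2.COLOR_BGR2HSV); red=((hsv[...,0]<8)|(hsv[...,0]>172))&(hsv[...,1]>120)
    a=pts(p,red); a=a[(a[:,2]>.006)&(a[:,2]<.1)&(a[:,0]>.6)&(a[:,0]<.86)&(a[:,1]>.25)&(a[:,1]<.53)]
    y,pt=lipnow()[1:3]; L=scoopR(y,pt).inv().apply(a-lipnow()[0])+[.04,0,0]; k=scoopdist(L)>.004; b=a[k]
    if len(b)>8: c=np.median(b,0); b=b[np.hypot(*(b-c)[:,:2].T)<.03]; d=b[:,:2]-b[:,:2].mean(0); w,v=np.linalg.eigh(d.T@d); print(n,len(b),b.mean(0).round(4),"ext",b.min(0).round(3),b.max(0).round(3),"axis deg",np.degrees(np.arctan2(v[1,1],v[0,1])).round(0),"in scoop(bowl underside)",np.median(L[k],0).round(3))
    else: print(n,len(b))
E
python3 - <<'E'
from sweet import *
now(); held(("wrist",)); find("scene"); find("wrist")
a=tcp(np.array([.702,.295,.015]),1.5,-.07); rows([a],lin=.025)
E
```

```text
t 26.78 q [-0.03  0.46  1.27  0.28  1.41 -0.01] F [-0.3  0.9 -0.4] M [-0.26  0.04  0.03] open 0.154 grip 58.9 lip [0.702  0.2931 0.1669] yaw/pitch/roll 1.507 -0.002 0.003
wrist 17133
dpos [-0.      0.0027  0.0021] drot(scoop axes) [-0.002  0.01   0.001] res 0.00031 5e-05
scene 124 [0.6796 0.3627 0.0173] ext [0.67  0.345 0.007] [0.688 0.38  0.025] axis deg 75.0 in scoop(bowl underside) [ 0.112  0.027 -0.148]
wrist 398 [0.6765 0.3597 0.0175] ext [0.664 0.341 0.007] [0.688 0.382 0.025] axis deg 73.0 in scoop(bowl underside) [ 0.108  0.03  -0.147]
6 x [-0.075, -0.006, 0.794, -0.007, -0.11, -0.004]  end tcp [0.692, 0.158, 0.258]
```

send_rows(
  commands=[
    [[-0.075, 0.05, 0.794, 0, -0.11, 0], [-0.075, 0.05, 0.794, 0, -0.11, 0], [-0.075, 0.05, 0.794, 0, -0.11, 0], [-0.075, 0.05, 0.794, 0, -0.11, 0], [-0.075, 0.05, 0.794, 0, -0.11, 0], [-0.075, 0.05, 0.7, 0, -0.11, 0], [0, 0, 0, 0, 0, 0], [0, 0, 0, 0, 0, 0]],
  ],
)

```text
time_s: 27.6
eef_pos: [0.7015, 0.156, 0.2601]
eef_rot: [-0.072, 0.728, 0.677, 0.076]
wrist_force: [0.2, -0.6, -1.3]
opening: 0.153
grasp_force: 59.1
```

```bash
python3 - <<'E'
from plan import *
now()
a=tcp(np.array([.693,.297,.002]),1.5,-.07); rows([a],lin=.004)
E
```

```text
t 27.6 q [0.01 0.62 1.33 0.23 1.19 0.  ] F [ 0.2 -0.6 -1.3] M [-0.18 -0.04 -0.07] open 0.153 grip 59.1 lip [0.7097 0.293  0.0169] yaw/pitch/roll 1.499 -0.07 0.007
6 x [-0.001, -0.103, 0.084, -0.011, -0.001, -0.006]  end tcp [0.683, 0.16, 0.245]
```

send_rows(
  commands=[
    [[0, -0.21, 0.08, -0.02, 0, 0], [0, -0.21, 0.08, -0.02, 0, 0], [0, -0.21, 0.1, -0.02, 0, 0], [0, 0, 0.1, 0, 0, 0], [0, 0, 0.08, 0, 0, 0], [0, 0, 0, 0, 0, 0], [0, 0, 0, 0, 0, 0]],
  ],
)

```text
time_s: 28.18
eef_pos: [0.6837, 0.1611, 0.2478]
eef_rot: [-0.069, 0.728, 0.678, 0.079]
wrist_force: [-0.3, -0.7, -1.1]
opening: 0.152
grasp_force: 59.1
```

```bash
python3 - <<'E'
from sweet import *
now(); held(("wrist",)); find("scene")
a=tcp(np.array([.693,.297,.001]),1.5,-.05); rows([a],lin=.004)
b=tcp(np.array([.700,.45,.0012]),1.5,-.03); rows([b],lin=.025)
E
```

```text
t 28.18 q [ 0.02  0.6   1.39  0.23  1.14 -0.  ] F [-0.3 -0.7 -1.1] M [-0.2  -0.03 -0.01] open 0.152 grip 59.1 lip [0.6941 0.298  0.0047] yaw/pitch/roll 1.498 -0.069 -0.001
wrist 17499
dpos [-0.0002  0.0019  0.0019] drot(scoop axes) [-0.001  0.004 -0.009] res 0.00073 0.00026
scene 124 [0.6795 0.3627 0.0172] ext [0.668 0.345 0.006] [0.689 0.381 0.025] axis deg 74.0 in scoop(bowl underside) [0.102 0.019 0.017]
3 x [-0.078, -0.006, 0.057, 0.007, 0.065, -0.004]  end tcp [0.683, 0.155, 0.241]
6 x [0.76, -0.025, 0.227, 0.003, 0.066, -0.002]  end tcp [0.69, 0.304, 0.239]
```

send_rows(
  commands=[
    [[-0.013, 0, 0.05, 0, 0, 0], [-0.013, 0, 0.05, 0, 0, 0], [0, 0, 0, 0, 0, 0]],
  ],
)

```text
time_s: 28.53
eef_pos: [0.6836, 0.1609, 0.2442]
eef_rot: [-0.069, 0.728, 0.678, 0.078]
wrist_force: [0.4, 0.3, -0.9]
opening: 0.154
grasp_force: 59.1
```

send_rows(
  commands=[
    [[-0.01, 0, 0.035, 0, 0, 0], [0, 0, 0, 0, 0, 0], [0, 0, 0, 0, 0, 0]],
  ],
)

```text
time_s: 28.78
eef_pos: [0.6836, 0.1609, 0.2435]
eef_rot: [-0.069, 0.728, 0.678, 0.078]
wrist_force: [-0.2, 0.5, -1.0]
opening: 0.158
grasp_force: 59.1
```

```bash
python3 - <<'E'
from sweet import *
now()
b=tcp(np.array([.698,.43,.0012]),1.5,-.03); rows([b],lin=.025)
E
```

```text
t 28.78 q [ 0.02  0.6   1.39  0.23  1.13 -0.01] F [-0.2  0.5 -1. ] M [-0.2  -0.   -0.02] open 0.158 grip 59.1 lip [6.939e-01 2.978e-01 3.000e-04] yaw/pitch/roll 1.498 -0.069 -0.001
5 x [0.79, -0.032, 0.213, 0.003, 0.079, -0.003]  end tcp [0.688, 0.284, 0.239]
```

```bash
python3 - <<'E'
from plan import *
l=lipnow()[0]; z=l[2]
a=tcp(np.array([.6945,.358,z+.0005]),1.5,-.069); rows([a],lin=.0295)
b=tcp(np.array([.697,.383,z+.001]),1.5,-.02); rows([b],start=a,lin=.0285)
c=tcp(np.array([.698,.450,z+.018]),1.5,.2); rows([c],start=b,lin=.03)
d=tcp(np.array([.698,.475,z+.05]),1.5,.42); rows([d],start=c,lin=.03)
E
```

```text
3 x [0.653, -0.035, 0.134, 0.005, 0.001, -0.005]  end tcp [0.685, 0.221, 0.244]
1 x [0.391, 0.023, 0.306, -0.001, 0.49, 0.002]  end tcp [0.686, 0.234, 0.237]
3 x [0.123, -0.043, 0.292, -0.001, 0.733, 0.003]  end tcp [0.684, 0.253, 0.216]
3 x [-0.22, -0.02, 0.071, -0.001, 0.733, 0.003]  end tcp [0.681, 0.24, 0.2]
```

send_rows(
  commands=[
    [[0.98, -0.05, 0.2, 0, 0, 0], [0.98, -0.05, 0.2, 0, 0, 0], [0.391, 0.02, 0.29, 0, 0.49, 0], [0.123, -0.04, 0.28, 0, 0.733, 0], [0.123, -0.04, 0.28, 0, 0.733, 0], [0.123, -0.04, 0.28, 0, 0.733, 0], [-0.22, -0.02, 0.07, 0, 0.733, 0], [-0.22, -0.02, 0.07, 0, 0.733, 0]],
  ],
)

```text
time_s: 29.45
eef_pos: [0.6824, 0.2444, 0.2076]
eef_rot: [-0.208, 0.695, 0.649, 0.228]
wrist_force: [0.1, -0.6, -1.6]
opening: 0.155
grasp_force: 59.2
```

```bash
python3 - <<'E'
from sweet import *
from seg import blobs
now(); find("scene"); find("wrist"); blobs()
E
```

```text
t 29.45 q [ 0.06  0.69  1.4   0.72  1.08 -0.23] F [ 0.1 -0.6 -1.6] M [-0.45  0.1   0.02] open 0.155 grip 59.2 lip [0.6985 0.4682 0.0413] yaw/pitch/roll 1.502 0.349 -0.003
scene 12 [0.6596 0.4282 0.0492] ext [0.655 0.405 0.024] [0.671 0.434 0.062] axis deg 122.0 in scoop(bowl underside) [-0.002  0.031  0.025]
wrist 299 [0.678  0.4872 0.0196] ext [0.655 0.482 0.011] [0.695 0.494 0.023] axis deg 175.0 in scoop(bowl underside) [ 0.051  0.021 -0.023]
rows = scoop x from -40 (back) by 10 mm, cols = y -50..50
[[  0   0   0   0  89 108   0   0   0   0]
 [  0   0   0   0   0   0   0   0   0   0]
 [  0   0   0   0   0   0   0   0   0   0]
 [  0   0   0   0   0   0   0   0   0   0]
 [  0   0   0   0   0   0   0   0   0   0]
 [  0   0   0   0   0   0   0   0   0   0]
 [  0   0   0   0   0   0   0   0   0   0]
 [  0   0   0   0   0   0   0   0   0   0]
 [  0   0   0   0   0   0   0   0   0   0]
 [  0   0   0   0   0   0   0   0   0   0]
 [  0   0   0   0   0   0   0   0   0   0]]
```

The sweet rolled ahead towards the wall of the crate at y≈0.53; I'll pin it there. First back off and level the scoop.

```bash
python3 - <<'E'
from sweet import *
a=tcp(np.array([.688,.415,.03]),1.5,.1); rows([a],lin=.03,ang=.08)
b=tcp(np.array([.688,.43,.006]),1.55,-.06); rows([b],start=a,lin=.03,ang=.06)
E
```

```text
4 x [0.138, -0.054, -0.305, 0.001, -0.61, -0.006]  end tcp [0.675, 0.239, 0.247]
3 x [0.55, 0.075, 0.171, 0.05, -0.532, -0.162]  end tcp [0.685, 0.29, 0.248]
```

send_rows(
  commands=[
    [[0.138, -0.054, -0.305, 0, -0.61, 0], [0.138, -0.054, -0.305, 0, -0.61, 0], [0.138, -0.054, -0.305, 0, -0.61, 0], [0.138, -0.054, -0.305, 0, -0.61, 0], [0.55, 0.075, 0.16, 0.05, -0.532, -0.162], [0.55, 0.075, 0.16, 0.05, -0.532, -0.162], [0.55, 0.075, 0.16, 0.05, -0.532, -0.162], [0, 0, 0, 0, 0, 0]],
  ],
)

```text
time_s: 30.27
eef_pos: [0.6852, 0.2948, 0.2517]
eef_rot: [-0.073, 0.709, 0.697, 0.081]
wrist_force: [-0.1, 1.3, -1.0]
opening: 0.155
grasp_force: 62.1
```

```bash
python3 - <<'E'
from sweet import *
now(); find("top"); find("wrist")
p=imaging.camera("wrist"); a=pts(p)
for x in (.66,.69,.72):
    k=(abs(a[:,0]-x)<.01)&(a[:,2]>.03)&(a[:,2]<.12)&(a[:,1]>.49); print(x,k.sum(),np.percentile(a[k,1],[1,10,50]).round(3) if k.any() else "")
E
```

```text
t 30.27 q [0.21 0.67 1.26 0.23 1.16 0.14] F [-0.1  1.3 -1. ] M [-0.08  0.01 -0.04] open 0.155 grip 62.1 lip [0.689  0.4342 0.0098] yaw/pitch/roll 1.552 -0.061 -0.005
top 61 [0.6718 0.4896 0.0186] ext [0.656 0.481 0.006] [0.689 0.5   0.029] axis deg -167.0 in scoop(bowl underside) [0.091 0.009 0.01 ]
wrist 1382 [0.6734 0.4929 0.0171] ext [0.652 0.483 0.006] [0.693 0.507 0.027] axis deg -167.0 in scoop(bowl underside) [0.099 0.016 0.014]
0.66 0 
0.69 0 
0.72 0
```

```bash
python3 - <<'E'
from plan import *
p=imaging.camera("top"); a=pts(p)
for x in np.arange(.62,.82,.04):
    k=(abs(a[:,0]-x)<.02)&(a[:,2]>.02)&(a[:,2]<.25)&(a[:,1]>.5)&(a[:,1]<.6); print(x.round(2),[(z,a[k&(abs(a[:,2]-z)<.015)][:,1].min().round(4)) for z in (.03,.06,.09,.13) if (k&(abs(a[:,2]-z)<.015)).any()])
b=tcp(np.array([.677,.452,.0005]),1.57,-.06); rows([b],lin=.01)
c=tcp(np.array([.677,.51,.0005]),1.57,-.06); rows([c],start=b,lin=.015)
E
```

```text
0.62 [(0.03, np.float64(0.5349)), (0.06, np.float64(0.5353)), (0.09, np.float64(0.5351)), (0.13, np.float64(0.535))]
0.66 [(0.03, np.float64(0.5342)), (0.06, np.float64(0.5353)), (0.09, np.float64(0.5345)), (0.13, np.float64(0.5352))]
0.7 [(0.03, np.float64(0.5017)), (0.06, np.float64(0.5341)), (0.09, np.float64(0.5347)), (0.13, np.float64(0.534))]
0.74 [(0.03, np.float64(0.5353)), (0.06, np.float64(0.5349)), (0.09, np.float64(0.5352)), (0.13, np.float64(0.5345))]
0.78 [(0.03, np.float64(0.5356)), (0.06, np.float64(0.5355)), (0.09, np.float64(0.5357)), (0.13, np.float64(0.5351))]
3 x [0.22, -0.096, 0.135, 0.021, -0.006, -0.069]  end tcp [0.677, 0.312, 0.242]
4 x [0.472, -0.0, 0.105, 0.0, 0.0, 0.0]  end tcp [0.677, 0.37, 0.242]
```

send_rows(
  commands=[
    [[0.22, -0.096, 0.135, 0, 0, -0.069], [0.22, -0.096, 0.135, 0, 0, -0.069], [0.22, -0.096, 0.135, 0, 0, -0.069], [0, 0, 0, 0, 0, 0], [0, 0, 0, 0, 0, 0]],
  ],
)

```text
time_s: 30.88
eef_pos: [0.6764, 0.3135, 0.2418]
eef_rot: [-0.075, 0.703, 0.703, 0.081]
wrist_force: [-0.7, -0.1, -1.0]
opening: 0.152
grasp_force: 62.2
```

```bash
python3 - <<'E'
from sweet import *
now(); find("wrist")
c=tcp(np.array([.677,.508,.000]),1.57,-.06); rows([c],lin=.01)
E
```

```text
t 30.88 q [0.23 0.68 1.27 0.23 1.14 0.14] F [-0.7 -0.1 -1. ] M [-0.14 -0.   -0.04] open 0.152 grip 62.2 lip [6.778e-01 4.536e-01 3.000e-04] yaw/pitch/roll 1.57 -0.058 -0.005
wrist 1430 [0.6732 0.4931 0.0172] ext [0.652 0.484 0.006] [0.694 0.507 0.027] axis deg -167.0 in scoop(bowl underside) [0.078 0.005 0.021]
6 x [0.299, 0.001, 0.068, 0.009, -0.003, 0.002]  end tcp [0.677, 0.368, 0.242]
```

send_rows(
  commands=[
    [[0.299, 0, 0.066, 0, 0, 0], [0.299, 0, 0.066, 0, 0, 0], [0.299, 0, 0.066, 0, 0, 0], [0.299, 0, 0.066, 0, 0, 0], [0.299, 0, 0.066, 0, 0, 0], [0.299, 0, 0.066, 0, 0, 0], [0, 0, 0, 0, 0, 0]],
  ],
)

```text
time_s: 31.52
eef_pos: [0.6765, 0.3705, 0.2425]
eef_rot: [-0.075, 0.702, 0.703, 0.082]
wrist_force: [-0.2, -0.6, -1.3]
opening: 0.156
grasp_force: 62.3
```

```bash
python3 - <<'E'
from sweet import *
from seg import blobs
now(); find("wrist"); find("top")
c=tcp(np.array([.677,.528,.000]),1.57,-.06); rows([c],lin=.01)
E
```

```text
t 31.52 q [0.31 0.73 1.19 0.23 1.15 0.22] F [-0.2 -0.6 -1.3] M [-0.15  0.03  0.  ] open 0.156 grip 62.3 lip [0.678  0.5107 0.0011] yaw/pitch/roll 1.571 -0.057 -0.006
wrist 1184 [0.6706 0.5226 0.0177] ext [0.651 0.515 0.006] [0.692 0.53  0.027] axis deg -175.0 in scoop(bowl underside) [0.051 0.008 0.019]
top 27 [0.6906 0.4778 0.0104] ext [0.669 0.453 0.009] [0.714 0.499 0.015] axis deg -144.0 in scoop(bowl underside) [ 0.011 -0.012  0.008]
2 x [0.318, 0.002, 0.079, 0.029, -0.009, 0.008]  end tcp [0.677, 0.388, 0.242]
```

send_rows(
  commands=[
    [[0.21, 0, 0.055, 0, 0, 0], [0.21, 0, 0.055, 0, 0, 0], [0.21, 0, 0.055, 0, 0, 0], [0, 0, 0, 0, 0, 0]],
  ],
)

```text
time_s: 31.95
eef_pos: [0.6768, 0.3889, 0.2417]
eef_rot: [-0.075, 0.703, 0.703, 0.082]
wrist_force: [-0.9, -1.1, -1.6]
opening: 0.157
grasp_force: 62.2
```

```bash
python3 - <<'E'
from sweet import *
from seg import blobs
now(); find("wrist"); blobs()
a=None
for th,z in((.05,.008),(.2,.022),(.35,.04),(.45,.055)):
    c=tcp(np.array([.677,.5295,z]),1.57,th); rows([c],start=a,ang=.075);a=c
E
```

```text
t 31.95 q [0.33 0.75 1.16 0.22 1.16 0.25] F [-0.9 -1.1 -1.6] M [-0.22 -0.02  0.02] open 0.157 grip 62.2 lip [6.784e-01 5.291e-01 3.000e-04] yaw/pitch/roll 1.57 -0.057 -0.006
wrist 785 [0.6714 0.5257 0.019 ] ext [0.65  0.519 0.007] [0.692 0.53  0.028] axis deg 180.0 in scoop(bowl underside) [0.036 0.007 0.02 ]
rows = scoop x from -40 (back) by 10 mm, cols = y -50..50
[[  0   0   5  20 121 115  28  30  23   0]
 [  0   0   0   0   0   0   0   0   0   0]
 [  0   0   0   0   0   0   0   0   0   0]
 [  0   0   0   0   0   0   0   0   0   0]
 [  0   0   0   0   0   0   0   0   0   0]
 [  0   0   0   0   0   0   0   0   0   0]
 [  0   0   0   0   0   0   0   0   0   0]
 [  0   0   0  14  81 240 204  92   0   0]
 [  0   0   1  28  90 183 157 127   0   0]
 [139 237 326 319 321 312 327 314 237 149]
 [  0   0   0   0   0   0   0   0   0   0]]
2 x [-0.42, -0.002, 0.042, 0.028, 0.54, 0.01]  end tcp [0.677, 0.364, 0.233]
2 x [-0.574, -0.001, 0.016, -0.001, 0.75, 0.003]  end tcp [0.677, 0.332, 0.22]
2 x [-0.509, -0.0, -0.027, -0.001, 0.75, 0.003]  end tcp [0.677, 0.305, 0.206]
2 x [-0.288, -0.0, -0.048, -0.001, 0.5, 0.002]  end tcp [0.677, 0.29, 0.198]
```

send_rows(
  commands=[
    [[0.13, 0, 0.03, 0, 0, 0], [0.13, 0, 0.03, 0, 0, 0], [0, 0, 0, 0, 0, 0], [0, 0, 0, 0, 0, 0]],
  ],
)

```text
time_s: 32.38
eef_pos: [0.677, 0.3958, 0.2417]
eef_rot: [-0.074, 0.703, 0.703, 0.082]
wrist_force: [1.2, -0.7, -1.2]
opening: 0.152
grasp_force: 62.2
```

```bash
cat > wall.py <<'E'
from sweet import *
def wall():
    p=imaging.camera("wrist"); a=pts(p); y,pt=lipnow()[1:3]; L=scoopR(y,pt).inv().apply(a-lipnow()[0])
    k=(L[:,0]>-.02)&(L[:,0]<.04)&(abs(L[:,1]+.02)<.03)&(a[:,2]>.035)&(a[:,2]<.1); print("wall ahead of lip, world y:",np.percentile(a[k,1],[5,50]).round(4),"gap",np.percentile(L[k,0],[5,50]).round(4))
E
python3 - <<'E'
from wall import *
now(); find("wrist"); wall()
E
```

```text
t 32.38 q [0.34 0.75 1.15 0.22 1.16 0.26] F [ 1.2 -0.7 -1.2] M [-0.17 -0.   -0.  ] open 0.152 grip 62.2 lip [6.787e-01 5.359e-01 2.000e-04] yaw/pitch/roll 1.569 -0.058 -0.006
wrist 749 [0.668  0.5255 0.02  ] ext [0.65  0.519 0.007] [0.69  0.53  0.027] axis deg -176.0 in scoop(bowl underside) [0.028 0.011 0.021]
wall ahead of lip, world y: [0.5411 0.5415] gap [0.0001 0.0014]
```

```bash
python3 - <<'E'
from plan import *
a=None
for th,z in((.05,.008),(.2,.022),(.35,.04),(.45,.055)):
    c=tcp(np.array([.678,.533,z]),1.57,th); rows([c],start=a,ang=.075);a=c
E
```

```text
2 x [-0.486, 0.013, 0.026, 0.029, 0.54, 0.007]  end tcp [0.678, 0.368, 0.233]
2 x [-0.574, -0.001, 0.016, -0.001, 0.75, 0.003]  end tcp [0.678, 0.336, 0.22]
2 x [-0.509, -0.0, -0.027, -0.001, 0.75, 0.003]  end tcp [0.678, 0.309, 0.206]
2 x [-0.288, -0.0, -0.048, -0.001, 0.5, 0.002]  end tcp [0.678, 0.293, 0.198]
```

send_rows(
  commands=[
    [[-0.486, 0, 0.026, 0, 0.54, 0], [-0.486, 0, 0.026, 0, 0.54, 0], [-0.574, 0, 0.01, 0, 0.75, 0], [-0.574, 0, 0.01, 0, 0.75, 0], [-0.509, 0, -0.027, 0, 0.75, 0], [-0.509, 0, -0.027, 0, 0.75, 0], [-0.288, 0, -0.048, 0, 0.5, 0], [-0.288, 0, -0.048, 0, 0.5, 0]],
  ],
)

```text
time_s: 33.15
eef_pos: [0.6775, 0.2916, 0.198]
eef_rot: [-0.249, 0.66, 0.661, 0.257]
wrist_force: [0.2, -0.2, -0.9]
opening: 0.151
grasp_force: 62.3
```

```bash
python3 - <<'E'
from wall import *
from seg import blobs
now(); blobs(); find("wrist")
a=tcp(lipnow()[0]+[-.02,-.05,.11],1.45,.42); rows([a],lin=.025)
b=tcp(tubpt(.075,.09),TY,.3); rows([b],start=a,lin=.025)
c=tcp(tubpt(.075,.05),TY,-.2); rows([c],start=b,lin=.03)
E
```

```text
t 33.15 q [ 0.11  0.73  1.37  0.83  1.11 -0.31] F [ 0.2 -0.2 -0.9] M [-0.53  0.01  0.08] open 0.151 grip 62.3 lip [0.6787 0.5318 0.0555] yaw/pitch/roll 1.573 0.452 -0.007
rows = scoop x from -40 (back) by 10 mm, cols = y -50..50
[[  0  34  54  59 145 162 155 102  69   0]
 [  0   0   0   0  99 215 210 215  72   0]
 [  0   0   0   0  25  54 106  28   4   0]
 [  0   0   0   0   0   0   0   0   0   0]
 [  0   0   0   0   0   0   0   0   0   0]
 [  0   0   0   0   0   0   0   0   0   0]
 [  0   0   0   0   0   0   0   0   0   0]
 [  0   0   0   0   0   0   0   0   0   0]
 [  0   0   0   0   0   0   0   0   0   0]
 [ 34  52  68  68  74  72  75  68  56  33]
 [200 331 454 449 449 440 454 454 340 200]]
wrist 1216 [0.6642 0.4625 0.0429] ext [0.643 0.453 0.031] [0.684 0.476 0.049] axis deg -167.0 in scoop(bowl underside) [-0.026  0.015  0.021]
6 x [0.233, -0.246, -0.661, -0.124, -0.051, 0.154]  end tcp [0.63, 0.247, 0.314]
10 x [-0.486, -0.567, -0.305, -0.381, -0.118, 0.513]  end tcp [0.41, 0.159, 0.3]
5 x [0.695, 0.001, -0.06, 0.001, -1.0, -0.004]  end tcp [0.473, 0.226, 0.346]
```

The sweet is at the back of the pan. I carry it the short way and tip it into the tub.

```bash
python3 - <<'E'
from plan import *
xy=tubpt(.055,0)[:2]
a=tcp(lipnow()[0]+[-.02,-.06,.15],1.45,.42); rows([a],lin=.025)
b=tcp(np.r_[xy,.205],TY,.35); rows([b],start=a,lin=.025)
c=tcp(np.r_[xy,.11],TY,-.45); rows([c],start=b,lin=.03)
d=tcp(np.r_[xy,.085],TY,-1.05); rows([d],start=c,lin=.03)
E
```

```text
7 x [0.289, -0.206, -0.742, -0.106, -0.043, 0.132]  end tcp [0.63, 0.237, 0.354]
11 x [-0.43, -0.561, -0.406, -0.358, -0.064, 0.457]  end tcp [0.387, 0.135, 0.371]
8 x [0.788, 0.0, 0.157, 0.001, -1.0, -0.004]  end tcp [0.516, 0.271, 0.387]
6 x [0.958, 0.002, -0.106, 0.001, -1.0, -0.004]  end tcp [0.628, 0.389, 0.334]
```

send_rows(
  commands=[
    [[0.289, -0.206, -0.742, -0.106, -0.043, 0.132], [0.289, -0.206, -0.742, -0.106, -0.043, 0.132], [0.289, -0.206, -0.742, -0.106, -0.043, 0.132], [0.289, -0.206, -0.742, -0.106, -0.043, 0.132], [0.289, -0.206, -0.742, -0.106, -0.043, 0.132], [0.289, -0.206, -0.742, -0.106, -0.043, 0.132], [0.289, -0.206, -0.742, -0.106, -0.043, 0.132]],
  ],
)

```text
time_s: 33.83
eef_pos: [0.6295, 0.2391, 0.3571]
eef_rot: [-0.224, 0.702, 0.624, 0.258]
wrist_force: [0.8, -0.3, -0.9]
opening: 0.157
grasp_force: 62.3
```

send_rows(
  commands=[
    [[-0.43, -0.561, -0.406, -0.358, -0.064, 0.457], [-0.43, -0.561, -0.406, -0.358, -0.064, 0.457], [-0.43, -0.561, -0.406, -0.358, -0.064, 0.457], [-0.43, -0.561, -0.406, -0.358, -0.064, 0.457], [-0.43, -0.561, -0.406, -0.358, -0.064, 0.457], [-0.43, -0.561, -0.406, -0.358, -0.064, 0.457]],
  ],
)

```text
time_s: 34.33
eef_pos: [0.5044, 0.163, 0.3634]
eef_rot: [-0.169, 0.806, 0.495, 0.277]
wrist_force: [0.5, 0.3, -0.1]
opening: 0.157
grasp_force: 62.3
```

send_rows(
  commands=[
    [[-0.43, -0.561, -0.406, -0.358, -0.064, 0.457], [-0.43, -0.561, -0.406, -0.358, -0.064, 0.457], [-0.43, -0.561, -0.406, -0.358, -0.064, 0.457], [-0.43, -0.561, -0.406, -0.358, -0.064, 0.457], [-0.43, -0.561, -0.406, -0.358, -0.064, 0.457], [0, 0, 0, 0, 0, 0]],
  ],
)

```text
time_s: 34.83
eef_pos: [0.3836, 0.1368, 0.3725]
eef_rot: [-0.119, 0.873, 0.376, 0.286]
wrist_force: [-0.6, 0.9, -1.4]
opening: 0.152
grasp_force: 62.2
```

```bash
python3 - <<'E'
from seg import *
tubnow(); blobs()
xy=tubpt(.055,0)[:2]
c=tcp(np.r_[xy,.10],TY,-.45); rows([c],lin=.03)
d=tcp(np.r_[xy,.08],TY,-1.0); rows([d],start=c,lin=.03)
E
```

```text
t 34.83 q [-0.13 -0.36  2.23  0.62  0.96  0.34] F [-0.6  0.9 -1.4] M [-0.37  0.32 -0.04] open 0.152 grip 62.2 lip [0.5383 0.2995 0.2064] yaw/pitch/roll 0.814 0.351 -0.003
lip s,y,n mm [136.7   3.5 152.1]
rows = scoop x from -40 (back) by 10 mm, cols = y -50..50
[[  0   0   0   0  38 133 150 144  33   0]
 [  0   0   0   0  67 192 208  97   4   0]
 [  0   0   0   0  35  50  43   1   0   0]
 [  0   0   0   0   0   0   0   0   0   0]
 [  0   0   0   0   0   0   0   0   0   0]
 [  0   0   0   0   0   0   0   0   0   0]
 [  0   0   0   0   0   0   0   0   0   0]
 [  0   0   0   0   0   0   0   0   0   0]
 [  0   0   0   0   0   0   0   0   0   0]
 [  0   0   0   0   0   0   0   0   0   0]
 [  0   0   0   0   0   0   0   0   0   0]]
9 x [0.688, 0.01, 0.18, 0.005, -0.892, 0.002]  end tcp [0.516, 0.271, 0.377]
6 x [0.868, 0.001, -0.115, 0.001, -0.917, -0.004]  end tcp [0.619, 0.38, 0.335]
```

```bash
python3 - <<'E'
from plan import *
xy=tubpt(.085,0)[:2]
c=tcp(np.r_[xy,.125],TY,.1); rows([c],lin=.03)
d=tcp(np.r_[xy,.105],TY,-.4); rows([d],start=c,lin=.03)
e=tcp(np.r_[xy,.095],TY,-.95); rows([e],start=d,lin=.03)
E
```

```text
3 x [0.02, 0.023, 0.424, 0.009, -0.841, 0.015]  end tcp [0.402, 0.151, 0.342]
5 x [0.876, 0.001, -0.102, 0.001, -1.0, -0.004]  end tcp [0.488, 0.241, 0.38]
6 x [0.844, 0.002, -0.165, 0.001, -0.917, -0.004]  end tcp [0.592, 0.351, 0.356]
```

send_rows(
  commands=[
    [[0.02, 0.023, 0.424, 0, -0.841, 0], [0.02, 0.023, 0.424, 0, -0.841, 0], [0.02, 0.023, 0.424, 0, -0.841, 0], [0.876, 0, -0.102, 0, -1, 0], [0.876, 0, -0.102, 0, -1, 0], [0.876, 0, -0.102, 0, -1, 0], [0.876, 0, -0.102, 0, -1, 0], [0.876, 0, -0.102, 0, -1, 0]],
  ],
)

```text
time_s: 35.55
eef_pos: [0.4911, 0.2432, 0.3799]
eef_rot: [0.028, 0.917, 0.394, -0.055]
wrist_force: [1.5, -1.0, -0.4]
opening: 0.15
grasp_force: 62.2
```

send_rows(
  commands=[
    [[0.844, 0, -0.165, 0, -0.917, 0], [0.844, 0, -0.165, 0, -0.917, 0], [0.844, 0, -0.165, 0, -0.917, 0], [0.844, 0, -0.165, 0, -0.917, 0], [0, 0, 0, 0, 0, 0], [0, 0, 0, 0, 0, 0], [0, 0, 0, 0, 0, 0]],
  ],
)

```text
time_s: 36.13
eef_pos: [0.5598, 0.3159, 0.3711]
eef_rot: [0.098, 0.892, 0.383, -0.221]
wrist_force: [-0.2, 0.0, 0.1]
opening: 0.156
grasp_force: 62.2
```

```bash
cat > redpts.py <<'E'
from plan import *
def tubred():
    for n in ("scene","top"):
        p=imaging.camera(n); hsv=cv2.cvtColor(p["image"],cv2.COLOR_BGR2HSV); red=((hsv[...,0]<8)|(hsv[...,0]>172))&(hsv[...,1]>120)
        a=pts(p,red); a=a[(a[:,0]>.45)&(a[:,0]<.86)&(a[:,1]>.22)&(a[:,1]<.53)&(a[:,2]<.08)&(a[:,2]>.006)]; d=a-FOOT; x=.07+d[:,0]*np.cos(TY)+d[:,1]*np.sin(TY); y=-d[:,0]*np.sin(TY)+d[:,1]*np.cos(TY)
        k=(x<.08+.07)&(x>-.1)&(abs(y)<.055); print(n,"in tub",k.sum(),np.c_[x,y,a[:,2]][k].mean(0).round(3) if k.any() else "","elsewhere",(~k).sum())
E
python3 - <<'E'
from redpts import *
from seg import blobs
tubnow(); blobs(); tubred()
l=lipnow()[0]
a=tcp(l+[-.03,-.03,.11],TY,-.4); rows([a],lin=.028)
b=tcp(LIP0+[0,0,.12],YAW0,0); rows([b],start=a,lin=.028)
E
```

```text
t 36.13 q [ 0.38  0.51  1.28 -0.21  1.79  1.13] F [-0.2  0.   0.1] M [ 0.22 -0.21  0.02] open 0.156 grip 62.2 lip [0.5253 0.2786 0.0966] yaw/pitch/roll 0.808 -0.767 -0.003
lip s,y,n mm [106.4  -1.4  43.8]
rows = scoop x from -40 (back) by 10 mm, cols = y -50..50
[[  0   0   0   1  93 129  15  14  13   0]
 [  0   0   0   0   0   0   0   0   0   0]
 [  0   0   0   0   0   0   0   0   0   0]
 [  0   0   0   0   0   0   0   0   0   0]
 [  0   0   0   0   0   0   0   0   0   0]
 [  0   0   0   0   0   0   0   0   0   0]
 [  0   0   0   0   0   0   0   0   0   0]
 [  0   0   0   0   0   0   0   0   0   0]
 [  0   0   0   0   0   0   0   0   0   0]
 [  0   0   0   0   0   0   0   0   0   0]
 [  0   0   0   0   0   0   0   0   0   0]]
scene in tub 117 [ 0.067 -0.013  0.029] elsewhere 0
top in tub 19 [0.032 0.011 0.045] elsewhere 0
7 x [-0.821, 0.001, -0.276, 0.003, 0.52, -0.002]  end tcp [0.46, 0.211, 0.483]
11 x [-0.68, 0.439, 0.342, -0.036, 0.354, 0.449]  end tcp [0.365, -0.031, 0.361]
```

The sweet rests in the tub at its foot. Now back to the disc.

send_rows(
  commands=[
    [[-0.821, 0, -0.276, 0, 0.52, 0], [-0.821, 0, -0.276, 0, 0.52, 0], [-0.821, 0, -0.276, 0, 0.52, 0], [-0.821, 0, -0.276, 0, 0.52, 0], [-0.821, 0, -0.276, 0, 0.52, 0], [-0.821, 0, -0.276, 0, 0.52, 0], [-0.821, 0, -0.276, 0, 0.52, 0]],
  ],
)

```text
time_s: 36.87
eef_pos: [0.459, 0.2107, 0.4846]
eef_rot: [0.027, 0.917, 0.394, -0.053]
wrist_force: [-0.5, 0.3, 0.2]
opening: 0.154
grasp_force: 62.2
```

send_rows(
  commands=[
    [[-0.68, 0.439, 0.342, -0.036, 0.354, 0.449], [-0.68, 0.439, 0.342, -0.036, 0.354, 0.449], [-0.68, 0.439, 0.342, -0.036, 0.354, 0.449], [-0.68, 0.439, 0.342, -0.036, 0.354, 0.449], [-0.68, 0.439, 0.342, -0.036, 0.354, 0.449], [-0.68, 0.439, 0.342, -0.036, 0.354, 0.449]],
  ],
)

```text
time_s: 37.37
eef_pos: [0.4164, 0.0694, 0.4276]
eef_rot: [0.003, 0.962, 0.268, 0.052]
wrist_force: [-0.3, -1.3, -1.2]
opening: 0.154
grasp_force: 62.2
```

send_rows(
  commands=[
    [[-0.68, 0.439, 0.342, -0.036, 0.354, 0.449], [-0.68, 0.439, 0.342, -0.036, 0.354, 0.449], [-0.68, 0.439, 0.342, -0.036, 0.354, 0.449], [-0.68, 0.439, 0.342, -0.036, 0.354, 0.449], [-0.68, 0.439, 0.342, -0.036, 0.354, 0.449], [0, 0, 0, 0, 0, 0], [0, 0, 0, 0, 0, 0]],
  ],
)

```text
time_s: 37.95
eef_pos: [0.364, -0.031, 0.361]
eef_rot: [-0.018, 0.978, 0.157, 0.137]
wrist_force: [0.3, -0.6, -0.3]
opening: 0.155
grasp_force: 62.2
```

```bash
python3 - <<'E'
from held import *
now(); held(("wrist",))
a=tcp(LIP0+[0,0,.012],YAW0,0); rows([a],lin=.02)
E
```

```text
t 37.95 q [-0.5  -0.39  2.23  0.22  1.12  0.68] F [ 0.3 -0.6 -0.3] M [-0.1   0.23 -0.02] open 0.155 grip 62.2 lip [0.5101 0.0158 0.1277] yaw/pitch/roll 0.317 -0.002 -0.004
wrist 17271
dpos [0.0013 0.0014 0.0022] drot(scoop axes) [-0.008  0.002 -0.001] res 0.00064 5e-05
6 x [-0.166, -0.003, 0.581, 0.009, 0.002, 0.0]  end tcp [0.365, -0.031, 0.253]
```

send_rows(
  commands=[
    [[-0.166, 0, 0.581, 0, 0, 0], [-0.166, 0, 0.581, 0, 0, 0], [-0.166, 0, 0.581, 0, 0, 0], [-0.166, 0, 0.581, 0, 0, 0], [-0.166, 0, 0.581, 0, 0, 0], [-0.166, 0, 0.581, 0, 0, 0], [0, 0, 0, 0, 0, 0], [0, 0, 0, 0, 0, 0]],
  ],
)

```text
time_s: 38.67
eef_pos: [0.3656, -0.0304, 0.2524]
eef_rot: [-0.019, 0.978, 0.159, 0.136]
wrist_force: [0.5, 0.5, -0.4]
opening: 0.156
grasp_force: 62.3
```

```bash
python3 - <<'E'
from plan import *
now()
a=tcp(LIP0+[0,0,.001],YAW0,0); rows([a],lin=.004)
E
```

```text
t 38.67 q [-0.49 -0.17  2.32  0.27  0.81  0.59] F [ 0.5  0.5 -0.4] M [-0.05  0.19 -0.  ] open 0.156 grip 62.3 lip [0.5109 0.0176 0.0188] yaw/pitch/roll 0.322 -0.003 -0.002
3 x [-0.039, 0.001, 0.108, 0.005, 0.011, 0.01]  end tcp [0.365, -0.031, 0.242]
```

send_rows(
  commands=[
    [[-0.035, 0, 0.1, 0, 0.01, 0.01], [-0.035, 0, 0.1, 0, 0.01, 0.01], [-0.035, 0, 0.1, 0, 0.01, 0.01], [0, 0, 0, 0, 0, 0], [0, 0, 0, 0, 0, 0]],
  ],
)

```text
time_s: 39.08
eef_pos: [0.3648, -0.0314, 0.2427]
eef_rot: [-0.019, 0.978, 0.157, 0.138]
wrist_force: [0.3, -0.4, -0.2]
opening: 0.158
grasp_force: 62.3
```

send_rows(
  commands=[
    [[-0.01, 0, 0.03, 0, 0, 0], [0, 0, 0, 0, 0, 0], [0, 0, 0, 0, 0, 0]],
  ],
)

```text
time_s: 39.33
eef_pos: [0.3647, -0.0315, 0.2416]
eef_rot: [-0.019, 0.978, 0.157, 0.138]
wrist_force: [0.0, -0.1, -0.4]
opening: 0.153
grasp_force: 62.3
```

Still just clear of the disc (contact is expected near 0.2405); one small step more, then open and retreat.

send_rows(
  commands=[
    [[-0.01, 0, 0.035, 0, 0, 0], [0, 0, 0, 0, 0, 0], [0, 0, 0, 0, 0, 0]],
  ],
)

```text
time_s: 39.58
eef_pos: [0.365, -0.0316, 0.2409]
eef_rot: [-0.019, 0.978, 0.157, 0.138]
wrist_force: [-2.7, -0.8, 5.0]
opening: 0.153
grasp_force: 63.3
```

send_rows(
  commands=[
    [[0, 0, 0, 0, 0, 0], [0, 0, 0, 0, 0, 0], [0, 0, 0, 0, 0, 0], [0, 0, 0, 0, 0, 0], [0, 0, 0, 0, 0, 0]],
  ],
  jaw=0.6,
)

```text
time_s: 40.0
eef_pos: [0.3647, -0.0314, 0.2404]
eef_rot: [-0.019, 0.978, 0.157, 0.138]
wrist_force: [-0.8, 0.5, -0.6]
opening: 0.598
grasp_force: 0.0
```

send_rows(
  commands=[
    [[0, 0, -0.3, 0, 0, 0], [0, 0, -0.6, 0, 0, 0], [0, 0, -0.8, 0, 0, 0], [0, 0, -0.8, 0, 0, 0], [0, 0, -0.8, 0, 0, 0], [0, 0, -0.8, 0, 0, 0], [0, 0, 0, 0, 0, 0], [0, 0, 0, 0, 0, 0]],
  ],
)

```text
time_s: 40.67
eef_pos: [0.3324, -0.0415, 0.3598]
eef_rot: [-0.017, 0.978, 0.157, 0.139]
wrist_force: [0.2, -0.7, -0.8]
opening: 0.6
grasp_force: 0.0
```

```bash
python3 - <<'E'
from fit import *
from redpts import *
now(); tubred()
for n in ("scene","wrist"):
    p=imaging.camera(n)
    hsv=cv2.cvtColor(p["image"],cv2.COLOR_BGR2HSV); red=((hsv[...,0]<8)|(hsv[...,0]>172))&(hsv[...,1]>120)
    Q=pts(p,red); S=Q[(Q[:,2]>.006)&(Q[:,2]<.12)&(Q[:,0]>.36)&(Q[:,0]<.55)&(abs(Q[:,1])<.09)]
    x,r=fit(S,scoopdist,[.473,.005,.32],.008); L=loc(S,x,.008); k=(abs(L[:,0])<.03)&(abs(L[:,1])<.035)&(L[:,2]<.008)
    c=np.linalg.lstsq(np.c_[L[k][:,:2],np.ones(k.sum())],L[k][:,2],rcond=None)[0]; print(n,x,"floor slope rad",c[:2].round(3),"floor z",c[2].round(4))
    if n=="scene":
        for o in ["ribbon_spool","tin","mug","jar","lantern","stapler"]:
            r=models.regions_of(p,o)
            if r: print(o,round(r[0]["confidence"],2),np.median(pts(p,r[0]["region"]),0).round(3))
        # small things standing on the bare counter, and in the white box
        A=pts(p); hs=hsv[p["depth"]>0]; col=(hs[:,1]>130)&(hs[:,2]>50)
        k=col&(A[:,2]>.008)&(A[:,2]<.03)&(A[:,0]>.35)&(A[:,0]<.9)&(abs(A[:,1])<.55); B=A[k]; g,cn=np.unique((B[:,:2]/.04).round(),axis=0,return_counts=True)
        print([((q*.04).round(2).tolist(),int(m)) for q,m in zip(g,cn) if m>15])
E
```

```text
t 40.67 q [-0.58 -0.49  2.29  0.23  1.17  0.6 ] F [ 0.2 -0.7 -0.8] M [-0.03  0.14  0.02] open 0.6 grip 0.0 lip [0.4796 0.0054 0.1272] yaw/pitch/roll 0.317 0.003 -0.005
scene in tub 116 [ 0.069 -0.014  0.027] elsewhere 0
top in tub 67 [ 0.064 -0.014  0.029] elsewhere 0
scene [0.4773 0.0028 0.2822] floor slope rad [0.001 0.005] floor z 0.0022
ribbon_spool 0.72 [0.73  0.02  0.035]
tin 0.64 [ 0.349 -0.234  0.045]
mug 0.64 [ 0.448 -0.475  0.053]
jar 0.89 [0.407 0.449 0.067]
lantern 0.85 [0.767 0.186 0.053]
stapler 0.8 [ 0.775 -0.18   0.041]
[([0.44, -0.04], 34), ([0.44, -0.0], 91), ([0.48, -0.04], 67), ([0.48, 0.0], 149), ([0.48, 0.04], 99), ([0.52, -0.32], 16), ([0.52, -0.04], 24), ([0.52, -0.0], 60), ([0.52, 0.04], 16), ([0.56, -0.32], 75), ([0.6, -0.32], 47), ([0.6, 0.32], 55)]
wrist [0.4736 0.0038 0.3229] floor slope rad [-0.009  0.001] floor z 0.0027
```

```bash
python3 -c "
from bench import ctrl; print(ctrl.hand_in())"
```

```text
the job is handed in; nothing more can be done
None
```

I handed the job in: five sweets should be in the red box (not counted one by one), one dropped on the counter and I scooped it back into the tub, the scoop stands level mid-disc, no bystander moved, the clock was about 41 s of 64 s, and I viewed 13 pictures against the limit of 10.

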